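# Weigh catalyst blocks and pour them into the reactor tube

### The job

Somebody left a reagent bottle on the balance: first move it off and stand it upright in the grey spill tray. Then set the steel scoop level in the middle of the balance pan and have all the ceramic blocks lie in it there, let go, to be weighed; after that pour them from the scoop (not by hand) through the funnel into the glass tube, and set the empty scoop back level in the middle of the pan. Leave the other glassware and bottles where they are.

Things in the scene. Friction and masses are not known exactly. Their poses are not given: they have to be found in the camera images.
- bottle: White plastic reagent bottle with a blue screw cap, standing on the balance pan at the start. Body 60 mm diameter up to z = 62 mm, then a shoulder, then the cap: 44 mm diameter, from 74 to 98 mm above the bottom. About 0.2 kg. Origin: centre of the underside; z: up.
- pan (a point): Centre of the top face of the balance's round steel pan (126 mm diameter, 65 mm above the bench). The balance is a fixed white box 170 (x) x 190 (y) mm, 52 mm high, the pan standing 13 mm above it; its front edge lies 90 mm from the pan centre towards -x of this frame, its back edge 80 mm.
- tray: Fixed shallow grey spill tray, 180 (x) x 150 (y) mm, rim 18 mm high and 5 mm thick, floor 5 mm thick. Origin: centre of the underside.
- funnel_rim (a point): Centre of the mouth of the clear funnel, level with its rim, 185 mm above the bench. Rim 132 mm outside diameter, cone 65 mm deep, narrowing to a neck of 48 mm inside diameter that leads straight down into the glass tube. The stand is fixed.
- stand: Fixed stand that carries funnel and tube. Origin: on the bench, under the funnel axis. Base plate 150 (x) x 120 (y) mm, its centre 15 mm towards +x, and a rod of 12 mm diameter, 177 mm high, 78 mm from the funnel axis towards +x.
- tube_floor (a point): Centre of the inside floor of the glass reactor tube below the funnel, 16 mm above the bench. Tube 54 mm inside diameter, 89 mm deep inside.
- scoop: Steel weighing scoop, on the bench at the start, 0.16 kg. Origin: underside centre of the flat floor; z: up; x: towards the open nose. Flat floor x = -37 to +37 mm, 4 mm thick, then a ramp rising 14 degrees to the nose edge. Side walls and back wall 34 mm high; 72 mm wide outside, 66 inside; no wall at the nose.
- scoop_handle (a point): Middle of the top face of the scoop's black handle bar, at (-58, 0, 50) mm in the scoop's frame, same axes. The bar lies behind the back wall along x, 44 mm long, 14 mm wide (y) and 26 mm high (z); pinch it from above across its width.
- scoop_nose (a point): Middle of the scoop's open nose edge, at (71, 0, 11) mm in the scoop's frame, same axes.
- block1: White ceramic honeycomb catalyst block, 16 x 16 x 20 mm (x, y, z), 11 g, upright on the thin (3 mm) grey mat at the start. Origin: centre of its underside (the face at -z). Two to four blocks are present; an absent one reads None from the start.
- block2: White ceramic honeycomb catalyst block, 16 x 16 x 20 mm (x, y, z), 11 g, upright on the thin (3 mm) grey mat at the start. Origin: centre of its underside (the face at -z). Two to four blocks are present; an absent one reads None from the start.
- block3: White ceramic honeycomb catalyst block, 16 x 16 x 20 mm (x, y, z), 11 g, upright on the thin (3 mm) grey mat at the start. Origin: centre of its underside (the face at -z). Two to four blocks are present; an absent one reads None from the start.
- block4: White ceramic honeycomb catalyst block, 16 x 16 x 20 mm (x, y, z), 11 g, upright on the thin (3 mm) grey mat at the start. Origin: centre of its underside (the face at -z). Two to four blocks are present; an absent one reads None from the start.
- beaker: Bystander: small empty glass beaker, 58 mm diameter, 70 mm high. Leave alone. Origin: centre of the underside.
- petri: Bystander: stack of two clear round dishes, 88 mm diameter, 28 mm high. Leave alone. Origin: centre of the underside.
- sample_jar: Bystander: small amber jar with white cap, 48 mm diameter, 52 mm high. Leave alone. Origin: centre of the underside.
Not all that is in view belongs to the job. Leave any black look-alike of the tray alone.

How it is judged:
By the outcome, as a careful person would: the job done as asked, in the order asked, and still so for the second after the job is handed in, with the robot touching nothing.
Of block1, block2, block3, block4 only 2 to 4 are there at a start; the rules pass over those that are not, and their reading is None.
At some moment in a run one of scoop, block1, block2, block3, block4 may be knocked a few centimetres aside while the robot is not near it.
It also fails if it takes over 210 s, if anything falls off the work surface, if the arm or the gripper's body presses on something with over 40 N, if the wrist force passes 120 N, or if a joint passes its speed limit or range.

### The arm

A 7-joint arm with a two-finger parallel gripper is mounted at the origin on the work surface. World frame = base frame: x ahead of the robot, y to its left, z up, the work surface at z = 0. Lengths are in m, angles in rad, forces in N, time in s.
With the tool pointing down it reaches from about 0.425 to 0.925 m from the base axis. Payload 6.8 kg.
Tool frame: the origin (TCP) lies at the very end of the fingers, on their centre line; the grasp point (between the pads) lies 19 mm behind it; z points along the fingers, y is the line along which they close (so a half turn about z gives the same grasp; the last joint's range is limited). The gripper opens to 85 mm and grips with 20 to 120 N. Pads are 22 mm wide; open, the fingers measure 114 mm over their backs; the gripper's body (76 mm by 85 mm) begins 54 mm behind the grasp point. The pads swing forward as they close: fully open they stand 13 mm farther back than shut.
Start: joints at [-1.453, 0.477, 0.022, 1.555, -0.011, 1.109, -0.083], TCP at [0.151, 0.658, 0.231] pointing down, gripper open.
Joint ranges: [-2.96, 2.96], [-0.34, 2.1], [-1.41, 1.46], [0.24, 2.44], [-1.37, 4.51], [0.17, 1.92], [-2.96, 2.96]. Speed limits (rad/s): [2.39, 2.39, 3.14, 3.14, 3.14, 3.14, 3.14].

### API

Orientations are given as a unit quaternion [x, y, z, w].
In Python, from plant import telemetry, vision, job gives the robot as it stands.
- The arm moves only by the shell command python3 -m crank 'ROWS' [FORCE]. ROWS is JSON, a list of rows, each an object with "angular": the turn, a rotation vector about the tool's x, y, z scaled (see below), a list of three; "dp": the shift along the tool's x, y, z scaled (see below), a list of three; "claw": the closure, from -1 (fully open) to 1 (shut). A call has 1 to 8 rows; each row is the pose to reach, as a shift and turn from the pose commanded when the call began, along the tool's axes at that moment; what a row does not reach only later rows make up. The controller multiplies each number of a shift by 200 mm and each number of a turn by 45 degrees. A row lasts 1/12 s, in which the tool goes at most 41.7 mm and 7.16 degrees, less where a joint would pass 70% of its speed; a pose out of reach is approached as far as the arm can. A call with a number of a shift or a turn outside -1 to 1 is refused whole. A call with a gripper value outside its range is refused whole. The fingers move at their own pace and stop on an object; FORCE is the grip in N (left out, the last holds). Time passes only in rows, so rows that repeat a pose let the fingers close. It gives the time, the measured TCP pose, the force, the opening and the grip force at its end, in the units of the state.
- telemetry.observe(): the state, without advancing time (a new reading comes with each control period).
- vision.capture(name): name is "scene" or "side" or "wrist"; returns a dict with "frame" (400x640x3 uint8, blue, green, red), "z_map" (400x640 float32, m along the optical axis (not along the pixel's ray), 0 where there is no reading), "K" (3x3 intrinsics, pixels), "cam_to_world" (4x4, takes a point from camera to world coordinates). Camera axes: x right, y down, z forward; pixel columns grow to the right and rows downward; lengths in m; the calibration is good to about 2 mm. A picture is of the moment at which its call begins.
- job.job_done(): hands the job in; it is judged then, once.
The state is a dict: "clock": time; "joint_positions": joint angles; "qvel": joint speeds; "joint_efforts": joint torques, N m; "eef_pos": TCP position; "eef_rot": TCP orientation; "contact_force": force on the tool from outside, world axes, zero at the start; "wrist_torque": the same for the moment, N m; "grip_width": opening from 0.0 (shut) to 1.0 (fully open); "grip_force": force on a finger pad.
Only numpy, scipy, OpenCV 4.12 (cv2) and the standard library are available. Lean on these libraries where they do the work, as an engineer would, in place of code of your own. Each camera call takes 0.05 s, during which the arm holds its last target. There are 200 camera calls.

## Working session

There is one attempt and no reset: what is moved stays moved. The work goes in short steps, Python scripts to look and compute and a shell command to move; the robot and the scene stay as the last step left them, time stands still between calls to the robot, and variables do not carry over. Pictures are saved under pics/ and viewed, at most 14 in all, crops included, and the job is handed in when it is done.

```bash
ls; mkdir -p pics; cat > h.py <<'E'
import numpy as np,cv2
from scipy.spatial.transform import Rotation as R
from plant import telemetry,vision,job
def cap(n,save=None):
    d=vision.capture(n)
    if save: cv2.imwrite('pics/'+save,d['frame'])
    return d
def ray(d,u,v):
    K=d['K'];T=d['cam_to_world']
    r=T[:3,:3]@np.array([(u-K[0,2])/K[0,0],(v-K[1,2])/K[1,1],1.]);return T[:3,3],r
def onz(d,u,v,z):
    o,r=ray(d,u,v);return o+r*(z-o[2])/r[2]
def cloud(d):
    K=d['K'];T=d['cam_to_world'];Z=d['z_map'];v,u=np.mgrid[:Z.shape[0],:Z.shape[1]]
    P=np.stack([(u-K[0,2])/K[0,0]*Z,(v-K[1,2])/K[1,1]*Z,Z],-1)@T[:3,:3].T+T[:3,3]
    P[Z==0]=np.nan;return P
def go(p=None,yaw=None,q=None):
    """shift/turn in controller units to TCP p, tool down with closing axis yaw(rad), from measured pose"""
    s=telemetry.observe();Rc=R.from_quat(s['eef_rot'])
    if p is not None:print('dp',np.round(Rc.inv().apply(np.array(p)-s['eef_pos'])/.2,3))
    if yaw is not None:
        best=None
        for k in(0,np.pi):
            y=yaw+k;t=R.from_matrix(np.array([[np.sin(y),np.cos(y),0],[-np.cos(y),np.sin(y),0],[0,0,-1]]).T@np.eye(3)) if 0 else R.from_matrix(np.column_stack([[np.sin(y),-np.cos(y),0],[np.cos(y),np.sin(y),0],[0,0,-1]]))
            a=(Rc.inv()*t).as_rotvec()
            if best is None or np.linalg.norm(a)<np.linalg.norm(best):best=a
        print('ang',np.round(best/np.pi*4,3))
    if q is not None:print('ang',np.round((Rc.inv()*R.from_quat(q)).as_rotvec()/np.pi*4,3))
def st():
    s=telemetry.observe();print({k:np.round(s[k],3) for k in s if k not in('qvel','joint_efforts')});print(np.round(R.from_quat(s['eef_rot']).as_matrix(),3))
E
python3 - <<'E'
from h import *
st()
for n in('scene','side','wrist'):
    d=cap(n,n+'0.png');print(n,d['K'][0,0],np.round(d['cam_to_world'],3).tolist())
E
```

```text
pics
{'clock': np.float64(0.0), 'joint_positions': array([-1.453,  0.478,  0.022,  1.556, -0.011,  1.109, -0.083]), 'eef_pos': array([0.151, 0.657, 0.23 ]), 'eef_rot': array([ 0.113,  0.994, -0.001, -0.   ]), 'contact_force': array([-0.529, -0.28 , -0.202]), 'wrist_torque': array([-0.03 ,  0.002, -0.021]), 'grip_force': np.float64(0.0), 'grip_width': np.float64(0.998)}
[[-0.975  0.224 -0.   ]
 [ 0.224  0.975 -0.002]
 [-0.    -0.002 -1.   ]]
scene 433.739140261893 [[0.859, 0.38, -0.343, 0.924], [0.512, -0.612, 0.603, -0.787], [0.02, -0.694, -0.72, 1.086], [0.0, 0.0, 0.0, 1.0]]
side 363.92127336798995 [[-0.996, -0.073, 0.047, 0.427], [-0.084, 0.676, -0.732, 0.713], [0.022, -0.733, -0.68, 0.801], [0.0, 0.0, 0.0, 1.0]]
wrist 320.5257001249777 [[0.223, 0.924, 0.309, 0.071], [0.975, -0.211, -0.072, 0.676], [-0.001, 0.318, -0.948, 0.372], [0.0, 0.0, 0.0, 1.0]]
```

View pics/scene0.png

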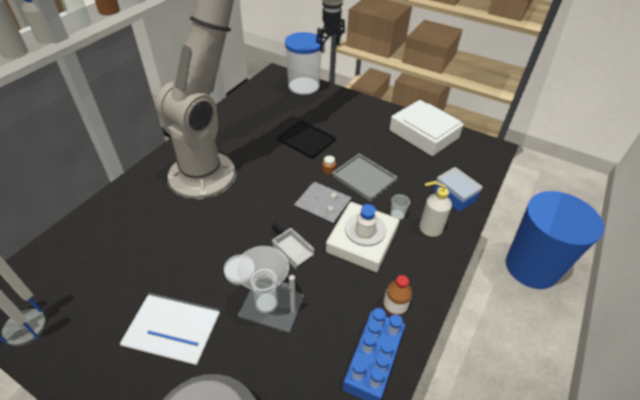

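View pics/side0.png

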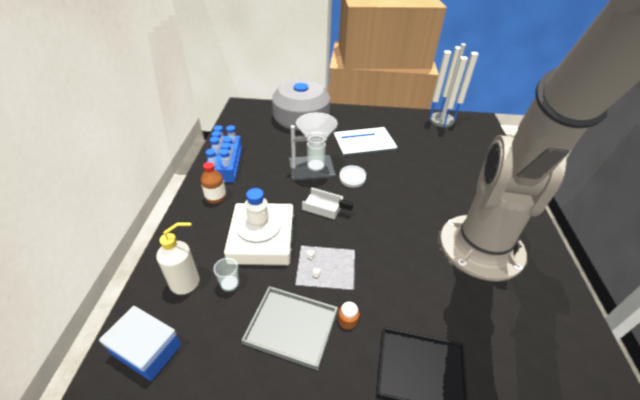

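Scene: bottle cap at (368,212) on the balance, grey tray (364,176), scoop (293,245), funnel (263,268), blocks at (333,195) and (331,208) on the mat. Side: cap (256,197), tray (292,325), scoop (322,204), blocks (310,255) and (317,272). The black tray is a decoy.

```bash
python3 - <<'E'
from h import *
def blobs(d,m,lo,hi,box):
    m=m.astype(np.uint8);n,l,s,c=cv2.connectedComponentsWithStats(m)
    return [(c[i],s[i]) for i in range(1,n) if lo<=s[i][4]<=hi and box[0]<c[i][0]<box[1] and box[2]<c[i][1]<box[3]]
D={n:cap(n) for n in('scene','side')}
for n,box in(('scene',(220,440,140,330)),('side',(200,370,90,380))):
    d=D[n];P=cloud(d);hsv=cv2.cvtColor(d['frame'],cv2.COLOR_BGR2HSV)
    print(n,'blue');
    for c,s in blobs(d,(hsv[...,0]>100)&(hsv[...,0]<125)&(hsv[...,1]>150)&(hsv[...,2]>60),20,2000,box):print(np.round(c,1),s,np.round(P[int(c[1]),int(c[0])],3))
    # top-view height map blobs from cloud
    on=np.isfinite(P[...,2])
    Z=P[...,2]
    for nm,lo,hi in(('pan/balance',.045,.07),('bottlecap',.14,.17),('rim',.18,.19)):
        m=on&(Z>lo)&(Z<hi)&(P[...,0]>.3)&(P[...,0]<1)
        for c,s in blobs(d,m,60,9000,box):
            print(nm,np.round(c,1),s[4])
    print('white on mat')
    for c,s in blobs(d,(hsv[...,2]>190)&(hsv[...,1]<40),8,4000,box):print(np.round(c,1),s,np.round(P[int(c[1]),int(c[0])],3))
a=D['scene']['frame'][150:320,220:430];b=D['side']['frame'][100:370,190:370]
A=cv2.resize(a,None,fx=2,fy=2,interpolation=cv2.INTER_CUBIC);B=cv2.resize(b,None,fx=2.1,fy=2.1,interpolation=cv2.INTER_CUBIC)
H=max(A.shape[0],B.shape[0]);M=np.zeros((H,A.shape[1]+B.shape[1],3),np.uint8);M[:A.shape[0],:A.shape[1]]=A;M[:B.shape[0],A.shape[1]:]=B
cv2.imwrite('pics/m1.png',M);print(M.shape)
E
```

```text
scene blue
[367.7 210.8] [362 204  13  15 150] [0.641 0.015 0.167]
pan/balance [400.  203.2] 178
pan/balance [363.  234.9] 2085
pan/balance [432.8 222.5] 125
pan/balance [396.2 302.8] 132
pan/balance [266.2 302.4] 110
bottlecap [367.7 212.3] 207
bottlecap [261.8 266. ] 689
rim [261.  260.7] 241
white on mat
[329.  159.1] [325 156   9   7  49] [0.379 0.266 0.053]
[332.8 194.4] [331 193   5   4  14] [0.461 0.145 0.021]
[438.9 204.2] [428 197  22  15 242] [0.803 0.176 0.136]
[362.7 233.6] [ 327  203   72   60 2081] [ 0.644 -0.006  0.086]
[330.5 207.6] [329 206   4   4  11] [0.486 0.085 0.025]
[294.  249.3] [278 236  33  27 443] [ 0.466 -0.111  0.003]
[242.1 268.5] [225 255  51  26 651] [ 0.459 -0.331  0.168]
[291.3 277.1] [290 276   4   3   9] [ 0.582 -0.294  0.177]
[264.8 301.7] [258 294  14  16 161] [ 0.522 -0.336  0.072]
side blue
[215.7 134.1] [210 125  13  19 150] [ 0.858 -0.325  0.108]
[230.2 128.2] [226 125   9   8  55] [ 0.817 -0.367  0.109]
[227.3 157.9] [206 136  36  46 729] [ 0.791 -0.223  0.09 ]
[254.6 195.4] [246 188  18  16 223] [0.641 0.025 0.161]
pan/balance [284.5 116. 
[... 420 characters left out ...]
5   4   3  10] [ 0.586 -0.297  0.176]
[364.6 140.1] [ 334  127   63   27 1158] [ 0.335 -0.501  0.008]
[216.7 146.1] [215 145   4   3   9] [ 0.847 -0.286  0.086]
[352.4 175.1] [340 166  26  20 415] [ 0.38  -0.254  0.027]
[213.8 192.9] [203 185  21  15 193] [ 0.807 -0.097  0.048]
[327.1 192.8] [312 188  31  11  62] [ 0.458 -0.149  0.035]
[321.3 202.7] [303 194  36  18 362] [ 0.475 -0.132  0.006]
[259.4 233.8] [ 224  199   69   66 3751] [0.628 0.069 0.063]
[325.6 267.3] [ 296  246   58   43 2129] [0.444 0.119 0.004]
[228.4 280.5] [215 269  23  21 242] [0.675 0.216 0.051]
[349.1 308.8] [342 302  16  15 192] [0.38  0.264 0.052]
[251.  322.5] [248 317   7  12  12] [0.602 0.303 0.02 ]
(567, 798, 3)
```

View pics/m1.png

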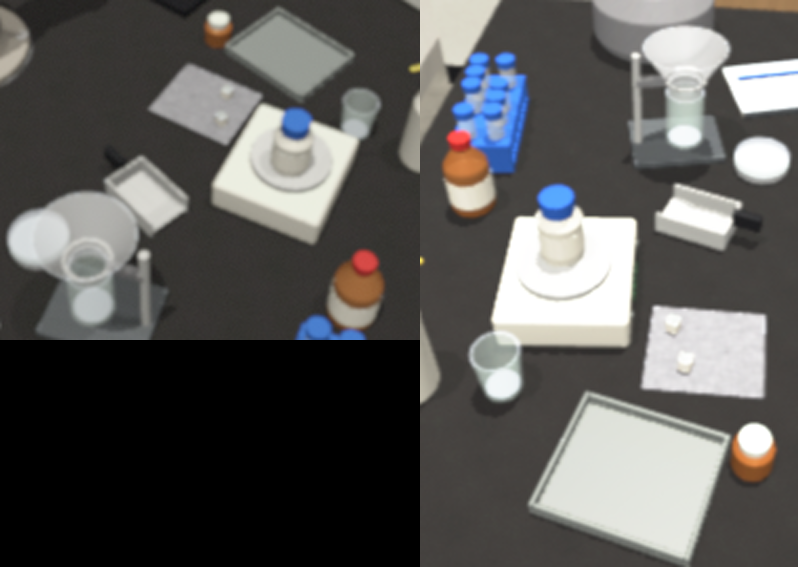

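```bash
cat >> h.py <<'E'
def tri(obs):
    A=np.zeros((3,3));b=np.zeros(3)
    for d,u,v in obs:
        o,r=ray(d,u,v);r=r/np.linalg.norm(r);M=np.eye(3)-np.outer(r,r);A+=M;b+=M@o
    x=np.linalg.solve(A,b);res=[np.linalg.norm(np.cross(x-ray(d,u,v)[0],ray(d,u,v)[1]/np.linalg.norm(ray(d,u,v)[1]))) for d,u,v in obs]
    return np.round(x,4),np.round(res,4)
def rect(XY):
    r=cv2.minAreaRect((XY*1000).astype(np.float32));return np.round(r[0],1),np.round(r[1],1),round(r[2],1)
def near(P,c,h,lo,hi):
    return (np.abs(P[...,0]-c[0])<h)&(np.abs(P[...,1]-c[1])<h)&(P[...,2]>lo)&(P[...,2]<hi)
E
python3 - <<'E'
from h import *
D={n:cap(n) for n in('scene','side')}
s,t=D['scene'],D['side']
print('cap',tri([(s,367.7,210.8),(t,254.6,195.4)]))
print('blocks',tri([(s,332.8,195),(t,317,272)]),tri([(s,330.5,208.2),(t,310.5,255)]))
for n,d in D.items():
    P=cloud(d);hsv=cv2.cvtColor(d['frame'],cv2.COLOR_BGR2HSV)
    m=near(P,(.64,.02),.16,.045,.058);Q=P[m];print(n,'bal',rect(Q[:,:2]),np.median(Q[:,2]))
    m=near(P,(.64,.0),.1,.061,.072);Q=P[m];print('pan',cv2.minEnclosingCircle((Q[:,:2]*1000).astype(np.float32)),np.median(Q[:,2]))
    m=near(P,(.52,.25),.16,.010,.024);
    n_,l,ss,c=cv2.connectedComponentsWithStats(m.astype(np.uint8));i=1+np.argmax(ss[1:,4]);Q=P[l==i];print('tray',rect(Q[:,:2]),ss[i])
    m=near(P,(.51,-.33),.12,.175,.192);Q=P[m];print('rim',cv2.minEnclosingCircle((Q[:,:2]*1000).astype(np.float32)),Q.mean(0))
    m=near(P,(.46,-.13),.1,.012,.045);Q=P[m];print('scoop',rect(Q[:,:2]),np.percentile(Q[:,2],[50,90,98]))
    # balance: mask white bright edge
    w=((hsv[...,2]>150)&(hsv[...,1]<60)).astype(np.uint8)
    w&=near(P,(.64,.02),.15,.03,.075).astype(np.uint8)
    pts=np.argwhere(w)[:,::-1];X=np.array([onz(d,u,v,.052)[:2] for u,v in pts]);print('bal2',rect(X))
E
```

```text
cap (array([0.6407, 0.0217, 0.1567]), array([0.0001, 0.0001]))
blocks (array([0.4632, 0.1463, 0.0164]), array([0.0001, 0.0001])) (array([0.4858, 0.0904, 0.0142]), array([0., 0.]))
scene bal (array([677.,  58.]), array([261.4, 236.6]), 4.8) 0.051687512686235504
pan ((638.682861328125, 33.29792785644531), 63.83565139770508) 0.0650748027213317
tray (array([490.8, 299.6]), array([160. , 231.2]), 79.2) [323 154  75  46 371]
rim ((516.8954467773438, -308.15521240234375), 74.85388946533203) [ 0.49635847 -0.29704946  0.18106731]
scoop (array([ 469.2, -116.9]), array([183.8, 100.8]), 1.2) [0.02687591 0.03677673 0.04311323]
bal2 (array([648.9,  41.7]), array([347.1, 234.5]), 78.0)
side bal (array([653.1,  -3.5]), array([219.3, 331.9]), 18.3) 0.05229153583050272
pan ((638.5458984375, 35.58103561401367), 63.80461883544922) 0.06563166302573398
tray (array([511.2, 295. ]), array([151.8, 180.5]), 76.3) [241 286  96  82 829]
rim ((518.1039428710938, -310.8161926269531), 73.0422134399414) [ 0.51275778 -0.32667766  0.18123005]
scoop (array([ 459.1, -136.2]), array([233.9, 152.8]), 14.4) [0.02666811 0.03540978 0.04189322]
bal2 (array([668.1,  37.8]), array([289.3, 305.9]), 78.9)
```

```bash
python3 - <<'E'
from h import *
go([.6407,.0217,.23]);go([.6407,.0217,.23],yaw=np.radians(77))
E
python3 -m crank '[{"dp":[-1,-0.85,0],"angular":[0,0,0],"claw":-1},{"dp":[-1,-0.85,0],"angular":[0,0,0],"claw":-1},{"dp":[-1,-0.85,0],"angular":[0,0,0],"claw":-1},{"dp":[-1,-0.85,0],"angular":[0,0,0],"claw":-1},{"dp":[-1,-0.85,0],"angular":[0,0,0],"claw":-1},{"dp":[-1,-0.85,0],"angular":[0,0,0],"claw":-1},{"dp":[-1,-0.85,0],"angular":[0,0,0],"claw":-1},{"dp":[-1,-0.85,0],"angular":[0,0,0],"claw":-1}]' 60
python3 -c "
from h import *
go([.6407,.0217,.23])"
```

```text
dp [-3.098 -2.552  0.006]
dp [-3.098 -2.552  0.006]
clock: 1.02
eef_pos: [0.3115, 0.4435, 0.2316]
eef_rot: [0.116, 0.993, -0.0, 0.001]
contact_force: [0.2, 0.2, -0.5]
grip_width: 1.001
grip_force: 0.0
dp [-2.089 -1.671  0.013]Traceback (most recent call last):
  File "<stdin>", line 2, in <module>
  File "h.py", line 24, in go
    y=yaw+k;t=R.from_matrix(np.array([[np.sin(y),np.cos(y),0],[-np.cos(y),np.sin(y),0],[0,0,-1]]).T@np.eye(3)) if 0 else R.from_matrix(np.column_stack([[np.sin(y),-np.cos(y),0],[np.cos(y),np.sin(y),0],[0,0,-1]]))
                                                                                                                         ~~~~~~~~~~~~~^^^^^^^^^^^^^^^^^^^^^^^^^^^^^^^^^^^^^^^^^^^^^^^^^^^^^^^^^^^^^^^^^^^^^^^^^^^^^^
  File "scipy/spatial/transform/_rotation.pyx", line 1143, in scipy.spatial.transform._rotation.Rotation.from_matrix
ValueError: Non-positive determinant (left-handed or null coordinate frame) in rotation matrix 0: [[ 0.97437006  0.22495105  0.        ]
 [-0.22495105  0.97437006  0.        ]
 [ 0.          0.         -1.        ]].
```

```bash
python3 - <<'E'
import re
s=open('h.py').read()
i=s.index("            y=yaw+k;");j=s.index("            a=(Rc.inv()*t)")
s=s[:i]+"            y=yaw+k;t=R.from_matrix(np.column_stack([[-np.sin(y),np.cos(y),0],[np.cos(y),np.sin(y),0],[0,0,-1]]))\n"+s[j:]
open('h.py','w').write(s)
E
python3 -m crank '[{"dp":[-1,-0.8,0],"angular":[0,0,0],"claw":-1},{"dp":[-1,-0.8,0],"angular":[0,0,0],"claw":-1},{"dp":[-1,-0.8,0],"angular":[0,0,0],"claw":-1},{"dp":[-1,-0.8,0],"angular":[0,0,0],"claw":-1},{"dp":[-1,-0.8,0],"angular":[0,0,0],"claw":-1},{"dp":[-1,-0.8,0],"angular":[0,0,0],"claw":-1},{"dp":[-1,-0.8,0],"angular":[0,0,0],"claw":-1},{"dp":[-1,-0.8,0],"angular":[0,0,0],"claw":-1}]' 60
python3 -m crank '[{"dp":[-0.8,-0.7,0],"angular":[0,0,0],"claw":-1},{"dp":[-0.8,-0.7,0],"angular":[0,0,0],"claw":-1},{"dp":[-0.8,-0.7,0],"angular":[0,0,0],"claw":-1},{"dp":[-0.8,-0.7,0],"angular":[0,0,0],"claw":-1},{"dp":[-0.8,-0.7,0],"angular":[0,0,0],"claw":-1},{"dp":[-0.8,-0.7,0],"angular":[0,0,0],"claw":-1}]' 60
python3 - <<'E'
from h import *
go([.6407,.0217,.23],yaw=np.radians(77))
D={n:cap(n,n+'1.png') for n in('scene','side','wrist')}
d=D['wrist'];P=cloud(d);hsv=cv2.cvtColor(d['frame'],cv2.COLOR_BGR2HSV)
for n,d in D.items():
    P=cloud(d);hsv=cv2.cvtColor(d['frame'],cv2.COLOR_BGR2HSV)
    m=(hsv[...,0]>100)&(hsv[...,0]<125)&(hsv[...,1]>150)&near(P,(.64,.02),.06,.13,.19)
    Q=P[m];print(n,m.sum(),rect(Q[:,:2]) if m.sum()>9 else '',Q[:,2].max() if m.sum() else '')
E
```

```text
clock: 1.68
eef_pos: [0.4689, 0.2449, 0.2315]
eef_rot: [0.115, 0.993, -0.0, 0.0]
contact_force: [-0.4, 0.5, 1.0]
grip_width: 0.998
grip_force: 0.0
clock: 2.18
eef_pos: [0.595, 0.0691, 0.2316]
eef_rot: [0.116, 0.993, -0.001, 0.002]
contact_force: [-0.4, -1.2, 1.2]
grip_width: 0.999
grip_force: 0.0
dp [-0.277 -0.178  0.009]
ang [-0.003  0.004 -0.006]
scene 148 (array([642.6,  21. ]), array([35.2, 45.9]), 14.3) 0.16714290793578412
side 126 (array([646.5,  28.2]), array([27.1, 44.4]), 58.0) 0.1657170519126937
wrist 2675 (array([638.4,  21.6]), array([41.2, 43.8]), 73.8) 0.16422877022559182
```

View pics/wrist1.png

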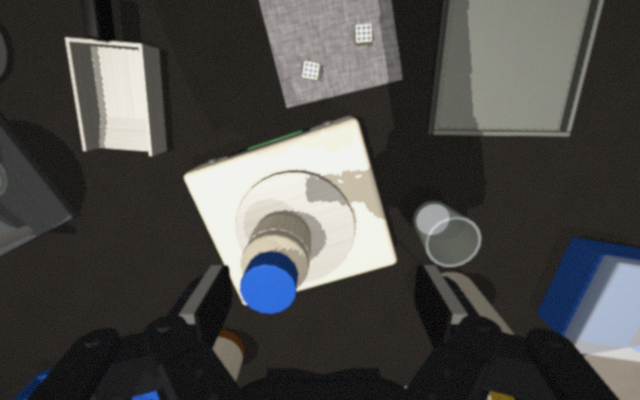

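Wrist view: cap at (268,282), scoop open box (115,95), blocks at (364,33) and (311,70), tray upper right; nothing next to the bottle in the fingers' way.

```bash
python3 -m crank '[{"dp":[-0.27,-0.18,0],"angular":[0,0,0],"claw":-1},{"dp":[-0.27,-0.18,0],"angular":[0,0,0],"claw":-1},{"dp":[-0.27,-0.18,0.2],"angular":[0,0,0],"claw":-1},{"dp":[-0.27,-0.18,0.4],"angular":[0,0,0],"claw":-1},{"dp":[-0.27,-0.18,0.5],"angular":[0,0,0],"claw":-1},{"dp":[-0.27,-0.18,0.6],"angular":[0,0,0],"claw":-1},{"dp":[-0.27,-0.18,0.67],"angular":[0,0,0],"claw":-1},{"dp":[-0.27,-0.18,0.67],"angular":[0,0,0],"claw":-1}]' 40
python3 -m crank '[{"dp":[0,0,0],"angular":[0,0,0],"claw":-0.2},{"dp":[0,0,0],"angular":[0,0,0],"claw":0},{"dp":[0,0,0],"angular":[0,0,0],"claw":0.3},{"dp":[0,0,0],"angular":[0,0,0],"claw":1},{"dp":[0,0,0],"angular":[0,0,0],"claw":1},{"dp":[0,0,0],"angular":[0,0,0],"claw":1},{"dp":[0,0,0],"angular":[0,0,0],"claw":1}]' 40
python3 -c "
from h import *
go([.511,.295,.20])"
```

```text
clock: 3.0
eef_pos: [0.6332, 0.0317, 0.0938]
eef_rot: [0.11, 0.994, 0.0, -0.003]
contact_force: [-0.6, 0.5, 0.4]
grip_width: 1.003
grip_force: 0.0
clock: 3.58
eef_pos: [0.6373, 0.028, 0.0991]
eef_rot: [0.112, 0.994, 0.001, 0.001]
contact_force: [-1.4, 0.5, 6.7]
grip_width: 0.683
grip_force: 44.2
dp [ 0.913  1.161 -0.504]
```

```bash
python3 -m crank '[{"dp":[0,0,-0.1],"angular":[0,0,0],"claw":1},{"dp":[0,0,-0.25],"angular":[0,0,0],"claw":1},{"dp":[0,0,-0.4],"angular":[0,0,0],"claw":1},{"dp":[0.2,0.2,-0.5],"angular":[0,0,0],"claw":1},{"dp":[0.3,0.35,-0.5],"angular":[0,0,0],"claw":1},{"dp":[0.45,0.5,-0.5],"angular":[0,0,0],"claw":1},{"dp":[0.6,0.65,-0.5],"angular":[0,0,0],"claw":1},{"dp":[0.7,0.8,-0.5],"angular":[0,0,0],"claw":1}]' 40
python3 -m crank '[{"dp":[0.1,0.15,0],"angular":[0,0,0],"claw":1},{"dp":[0.2,0.3,0],"angular":[0,0,0],"claw":1},{"dp":[0.21,0.35,0],"angular":[0,0,0],"claw":1},{"dp":[0.21,0.35,0],"angular":[0,0,0],"claw":1},{"dp":[0.21,0.35,0],"angular":[0,0,0],"claw":1}]' 40
python3 - <<'E'
from h import *
go([.511,.295,.045])
d=cap('side','side2.png');cap('wrist','wrist2.png');P=cloud(d)
hsv=cv2.cvtColor(d['frame'],cv2.COLOR_BGR2HSV)
s=telemetry.observe()['eef_pos']
m=near(P,s,.055,.1,s[2]-.01);Q=P[m];print('low z of bottle',np.percentile(Q[:,2],[1,5]),m.sum())
E
```

```text
clock: 4.25
eef_pos: [0.5364, 0.2092, 0.1978]
eef_rot: [0.113, 0.994, 0.0, -0.0]
contact_force: [1.2, 0.4, -2.0]
grip_width: 0.685
grip_force: 44.7
clock: 4.67
eef_pos: [0.5127, 0.2862, 0.1973]
eef_rot: [0.112, 0.994, -0.0, -0.0]
contact_force: [0.2, -0.1, -1.7]
grip_width: 0.683
grip_force: 44.7
dp [0.018 0.041 0.761]
low z of bottle [0.16418586 0.16628893] 173
```

View pics/side2.png

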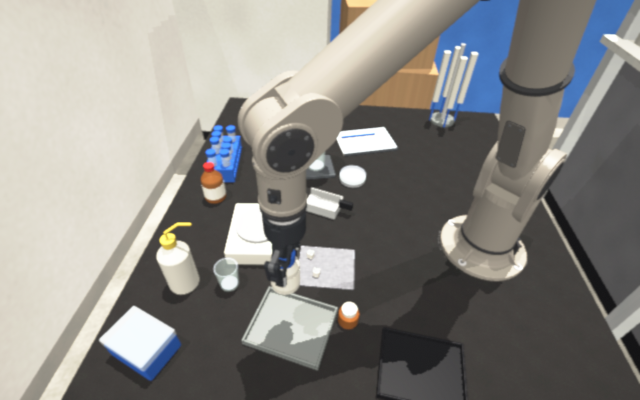

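Side view: the bottle hangs upright from the gripper at (286,275), over the tray; it can go straight down.

```bash
python3 -m crank '[{"dp":[0.02,0.04,0.15],"angular":[0,0,0],"claw":1},{"dp":[0.02,0.04,0.35],"angular":[0,0,0],"claw":1},{"dp":[0.02,0.04,0.5],"angular":[0,0,0],"claw":1},{"dp":[0.02,0.04,0.65],"angular":[0,0,0],"claw":1},{"dp":[0.02,0.04,0.73],"angular":[0,0,0],"claw":1},{"dp":[0.02,0.04,0.76],"angular":[0,0,0],"claw":1},{"dp":[0.02,0.04,0.78],"angular":[0,0,0],"claw":1},{"dp":[0.02,0.04,0.79],"angular":[0,0,0],"claw":1}]' 40
python3 -m crank '[{"dp":[0,0,0],"angular":[0,0,0],"claw":1},{"dp":[0,0,0],"angular":[0,0,0],"claw":1}]' 40
```

```text
clock: 5.43
eef_pos: [0.5122, 0.2934, 0.0397]
eef_rot: [0.113, 0.994, 0.0, 0.0]
contact_force: [1.1, -0.3, -2.1]
grip_width: 0.685
grip_force: 44.7
clock: 5.6
eef_pos: [0.5122, 0.2944, 0.0406]
eef_rot: [0.113, 0.994, 0.001, 0.001]
contact_force: [0.4, -0.2, -2.4]
grip_width: 0.686
grip_force: 44.7
```

```bash
python3 -m crank '[{"dp":[0,0,0.01],"angular":[0,0,0],"claw":1},{"dp":[0,0,0.01],"angular":[0,0,0],"claw":1},{"dp":[0,0,0.01],"angular":[0,0,0],"claw":1}]' 40
python3 -m crank '[{"dp":[0,0,0.01],"angular":[0,0,0],"claw":1},{"dp":[0,0,0.01],"angular":[0,0,0],"claw":1},{"dp":[0,0,0.01],"angular":[0,0,0],"claw":1}]' 40
```

```text
clock: 5.85
eef_pos: [0.5123, 0.2947, 0.0391]
eef_rot: [0.113, 0.994, 0.001, 0.001]
contact_force: [-1.8, -0.9, 6.4]
grip_width: 0.686
grip_force: 45.5
clock: 6.1
eef_pos: [0.5124, 0.2947, 0.039]
eef_rot: [0.113, 0.994, 0.001, 0.001]
contact_force: [-6.9, -4.2, 24.3]
grip_width: 0.687
grip_force: 47.4
```

```bash
python3 -m crank '[{"dp":[0,0,-0.005],"angular":[0,0,0],"claw":0},{"dp":[0,0,-0.01],"angular":[0,0,0],"claw":-1},{"dp":[0,0,-0.01],"angular":[0,0,0],"claw":-1},{"dp":[0,0,-0.01],"angular":[0,0,0],"claw":-1},{"dp":[0,0,-0.01],"angular":[0,0,0],"claw":-1},{"dp":[0,0,-0.01],"angular":[0,0,0],"claw":-1},{"dp":[0,0,-0.2],"angular":[0,0,0],"claw":-1},{"dp":[0,0,-0.4],"angular":[0,0,0],"claw":-1}]' 40
python3 -m crank '[{"dp":[0,0,-0.2],"angular":[0,0,0],"claw":-1},{"dp":[0,0,-0.4],"angular":[0,0,0],"claw":-1},{"dp":[0,-0.2,-0.6],"angular":[0,0,0],"claw":-1},{"dp":[0,-0.4,-0.8],"angular":[0,0,0],"claw":-1},{"dp":[0,-0.6,-0.8],"angular":[0,0,0],"claw":-1},{"dp":[0,-0.8,-0.8],"angular":[0,0,0],"claw":-1},{"dp":[0,-1,-0.8],"angular":[0,0,0],"claw":-1},{"dp":[0,-1,-0.8],"angular":[0,0,0],"claw":-1}]' 40
python3 -m crank '[{"dp":[0,-0.2,0],"angular":[0,0,0],"claw":-1},{"dp":[0,-0.4,0],"angular":[0,0,0],"claw":-1},{"dp":[0,-0.6,0],"angular":[0,0,0],"claw":-1},{"dp":[0,-0.6,0],"angular":[0,0,0],"claw":-1},{"dp":[0,-0.6,0],"angular":[0,0,0],"claw":-1}]' 40
python3 - <<'E'
from h import *
d=cap('wrist','wrist3.png');s=cap('side');t=cap('scene')
for n,d in(('side',s),('scene',t)):
    P=cloud(d);hsv=cv2.cvtColor(d['frame'],cv2.COLOR_BGR2HSV)
    m=near(P,(.51,.295),.09,.06,.15)&(hsv[...,0]>100)&(hsv[...,0]<125)&(hsv[...,1]>150);print(n,m.sum(),np.median(P[m],0),P[m].max(0))
E
```

```text
clock: 6.77
eef_pos: [0.5092, 0.2928, 0.1134]
eef_rot: [0.113, 0.994, -0.002, -0.002]
contact_force: [1.3, 0.8, 1.7]
grip_width: 1.001
grip_force: 0.0
clock: 7.43
eef_pos: [0.4653, 0.0936, 0.2758]
eef_rot: [0.115, 0.993, -0.0, 0.0]
contact_force: [0.7, 0.2, -0.7]
grip_width: 1.002
grip_force: 0.0
clock: 7.85
eef_pos: [0.439, -0.0199, 0.2754]
eef_rot: [0.115, 0.993, 0.0, 0.0]
contact_force: [-0.3, 0.8, -0.6]
grip_width: 0.997
grip_force: 0.0
side 283 [0.51848778 0.29816287 0.10287692] [0.53640015 0.31546727 0.10644808]
scene 105 [0.52146033 0.28924736 0.10203496] [0.54095433 0.31691008 0.10834456]
```

View pics/wrist3.png

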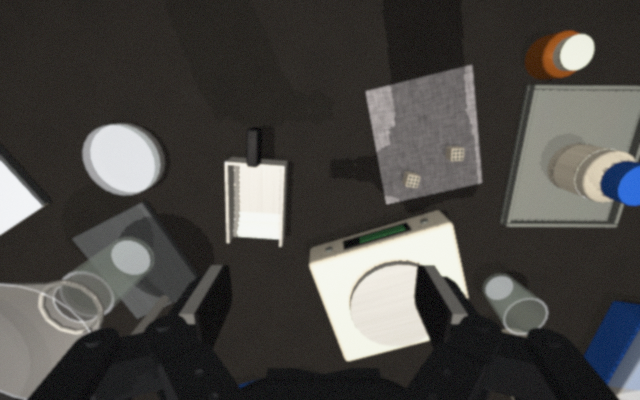

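Wrist view: bottle stands in the tray (cap 625,185); scoop with handle (253,147), body corners (226,160), (287,162), (228,243), (283,245); blocks at (413,180) and (457,154).

```bash
cat > scoop.py <<'E'
from h import *
def scoop(c,z0=0.,n='wrist'):
    d=cap(n);P=cloud(d);V=d['frame'].max(2)
    m=near(P,c,.13,z0+.008,z0+.06)&(V<75);m=cv2.morphologyEx(m.astype(np.uint8),cv2.MORPH_OPEN,np.ones((3,3)))>0
    b=m&near(P,c,.13,z0+.04,z0+.056);Q=P[b];print('handle',rect(Q[:,:2]),'topz',np.median(Q[:,2]),b.sum())
    w=near(P,c,.13,z0+.027,z0+.040)&(V>90);Q=P[w];print('wall top',rect(Q[:,:2]),np.percentile(Q[:,2],[5,95]),w.sum())
    f=near(P,c,.13,z0+.002,z0+.04)&(V>120);Q=P[f];print('body',rect(Q[:,:2]),f.sum())
    return d,P
if __name__=='__main__':
    d,P=scoop((.47,-.12));st()
    for u,v in((226,160),(287,162)):print(onz(d,u,v,.034),P[v,u])
    for u,v in((228,243),(283,245)):print(onz(d,u,v,.034),P[v,u])
    print('h',onz(d,253,130,.05),onz(d,253,160,.05),P[147,253],P[140,253])
    print('blk',P[180,413],P[154,457],onz(d,413,180,.023),onz(d,457,154,.023))
E
python3 scoop.py
```

```text
handle (array([465.9, -55.1]), array([197.5,  33.9]), 27.0) topz 0.049013990325892653 506
wall top (array([ 455.6, -138.6]), array([299.4, 117.3]), 63.4) [0.02713215 0.03477636] 1750
body (array([ 455.2, -139.3]), array([299.2, 117.4]), 63.2) 5836
{'clock': np.float64(8.05), 'joint_positions': array([-0.56 ,  0.017,  0.469,  2.056, -0.009,  1.07 ,  1.26 ]), 'eef_pos': array([ 0.44 , -0.016,  0.275]), 'eef_rot': array([ 0.112,  0.994, -0.   , -0.   ]), 'contact_force': array([ 0.033, -0.463,  0.364]), 'wrist_torque': array([-0.003,  0.028,  0.027]), 'grip_force': np.float64(0.0), 'grip_width': np.float64(1.001)}
[[-0.975  0.222 -0.   ]
 [ 0.222  0.975 -0.   ]
 [ 0.    -0.    -1.   ]]
[ 0.40492463 -0.12810887  0.034     ] [ 0.40611701 -0.13150403  0.0239826 ]
[ 0.42361353 -0.05699305  0.034     ] [ 0.42920191 -0.06210036  0.00069604]
[ 0.51057419 -0.16027359  0.034     ] [ 0.52427289 -0.17494891 -0.00070505]
[ 0.52944044 -0.09049566  0.034     ] [ 0.54487076 -0.09886436 -0.00075705]
h [ 0.37734302 -0.08243424  0.05      ] [ 0.40994594 -0.0922588   0.05      ] [ 0.39569491 -0.08821163  0.04884746] [ 0.38801993 -0.08571266  0.04971547]
blk [0.48317092 0.09100065 0.02298308] [0.46258229 0.1487038  0.02213868] [0.48316561 0.09099682 0.023     ] [0.46235714 0.14838348 0.023     ]
```

```bash
python3 -c "
import cv2
a=cv2.imread('pics/wrist3.png')[110:260,190:500];cv2.imwrite('pics/c3.png',cv2.resize(a,None,fx=2.5,fy=2.5,interpolation=cv2.INTER_CUBIC))"
```

```text
(no output)
```

View pics/c3.png

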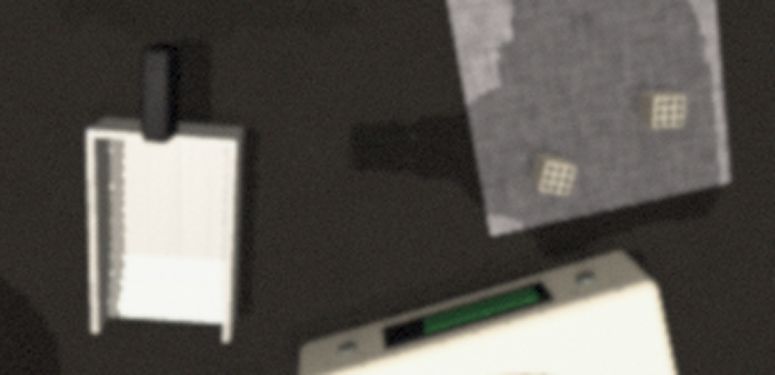

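Crop: handle top runs from (254,128) to (253,165) full-image, scoop yaw about −16°. Handle is near the inner reach limit, so I test reach above it.

```bash
python3 -c "
from h import *
go([.400,-.0893,.10],yaw=np.radians(74.3))"
python3 -m crank '[{"dp":[0.1,-0.2,0.1],"angular":[0,0,0.06],"claw":-1},{"dp":[0.12,-0.38,0.4],"angular":[0,0,0.06],"claw":-1},{"dp":[0.12,-0.4,0.6],"angular":[0,0,0.06],"claw":-1},{"dp":[0.12,-0.4,0.8],"angular":[0,0,0.06],"claw":-1},{"dp":[0.12,-0.4,0.88],"angular":[0,0,0.06],"claw":-1},{"dp":[0.12,-0.4,0.88],"angular":[0,0,0.06],"claw":-1},{"dp":[0.12,-0.4,0.88],"angular":[0,0,0.06],"claw":-1}]' 40
python3 -c "
from h import *
st();go([.400,-.0893,.10],yaw=np.radians(74.3))"
```

```text
dp [ 0.114 -0.399  0.876]
ang [-0.    -0.     0.064]
clock: 8.63
eef_pos: [0.3967, -0.0899, 0.0979]
eef_rot: [0.136, 0.991, -0.001, -0.003]
contact_force: [1.4, -0.5, 0.1]
grip_width: 1.0
grip_force: 0.0
{'clock': np.float64(8.633), 'joint_positions': array([-0.382,  0.273,  0.521,  2.31 , -0.232,  0.613,  1.613]), 'eef_pos': array([ 0.397, -0.09 ,  0.098]), 'eef_rot': array([ 0.136,  0.991, -0.001, -0.003]), 'contact_force': array([ 1.415, -0.548,  0.069]), 'wrist_torque': array([ 0.01 ,  0.019, -0.012]), 'grip_force': np.float64(0.0), 'grip_width': np.float64(1.0)}
[[-0.963  0.269 -0.007]
 [ 0.269  0.963 -0.001]
 [ 0.006 -0.003 -1.   ]]
dp [-0.015  0.007 -0.011]
ang [-0.004 -0.008  0.002]
```

```bash
python3 - <<'E'
from h import *
d=cap('wrist','wrist4.png');P=cloud(d)
m=near(P,(.40,-.09),.05,.040,.06);Q=P[m];print(rect(Q[:,:2]),np.median(Q[:,2]),m.sum())
n,l,s,c=cv2.connectedComponentsWithStats(m.astype(np.uint8))
for i in range(1,n):
    if s[i][4]>40:print(s[i],c[i],rect(P[l==i][:,:2]))
cv2.imwrite('pics/c4.png',np.hstack([d['frame'][:,:400],cv2.cvtColor((m*255).astype(np.uint8),cv2.COLOR_GRAY2BGR)[:,:400]]))
E
```

```text
(array([394.8, -93.1]), array([14. , 43.1]), 72.6) 0.04908673109521222 1371
[ 307  194   23   66 1371] [317.32822757 226.64624362] (array([394.8, -93.1]), array([14. , 43.1]), 72.6)
```

View pics/c4.png

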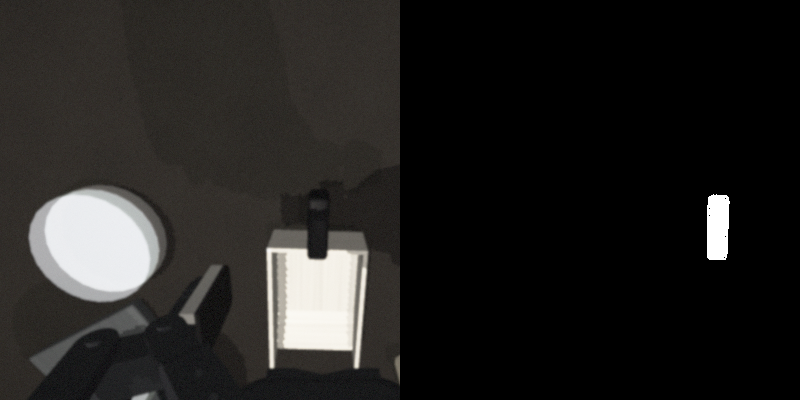

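Handle centred at (317,227): mask gives middle (0.395,−0.093), top 49 mm, yaw −17.4°.

```bash
python3 -c "
from h import *
go([.397,-.0938,.022],yaw=np.radians(72.6))"
python3 -m crank '[{"dp":[0,-0.02,0],"angular":[0,0,0.03],"claw":-0.3},{"dp":[0,-0.02,0.1],"angular":[0,0,0.03],"claw":-0.3},{"dp":[0,-0.02,0.2],"angular":[0,0,0.03],"claw":-0.3},{"dp":[0,-0.02,0.3],"angular":[0,0,0.03],"claw":-0.3},{"dp":[0,-0.02,0.38],"angular":[0,0,0.03],"claw":-0.3},{"dp":[0,-0.02,0.38],"angular":[0,0,0.03],"claw":-0.3},{"dp":[0,-0.02,0.38],"angular":[0,0,0.03],"claw":-0.3},{"dp":[0,-0.02,0.38],"angular":[0,0,0.03],"claw":-0.3}]' 30
python3 -c "
from h import *
go([.397,-.0938,.022],yaw=np.radians(72.6))"
```

```text
dp [ 0.002 -0.021  0.389]
ang [-0.001 -0.002  0.04 ]
clock: 9.35
eef_pos: [0.3991, -0.0941, 0.0253]
eef_rot: [0.148, 0.989, 0.001, 0.002]
contact_force: [0.2, -0.6, 0.3]
grip_width: 0.649
grip_force: 0.0
dp [ 0.01  -0.001  0.016]
ang [0.002 0.005 0.009]
```

```bash
python3 -m crank '[{"dp":[0.01,0,0.016],"angular":[0,0,0.01],"claw":0},{"dp":[0.01,0,0.016],"angular":[0,0,0.01],"claw":0.3},{"dp":[0.01,0,0.016],"angular":[0,0,0.01],"claw":0.6},{"dp":[0.01,0,0.016],"angular":[0,0,0.01],"claw":1},{"dp":[0.01,0,0.016],"angular":[0,0,0.01],"claw":1},{"dp":[0.01,0,0.016],"angular":[0,0,0.01],"claw":1},{"dp":[0.01,0,0.016],"angular":[0,0,0.01],"claw":1},{"dp":[0.01,0,0.016],"angular":[0,0,0.01],"claw":1}]' 30
python3 -m crank '[{"dp":[0,0,0],"angular":[0,0,0],"claw":1},{"dp":[0,0,-0.1],"angular":[0,0,0],"claw":1},{"dp":[0,0,-0.25],"angular":[0,0,0],"claw":1},{"dp":[0,0,-0.4],"angular":[0,0,0],"claw":1},{"dp":[0,0,-0.55],"angular":[0,0,0],"claw":1},{"dp":[0,0,-0.7],"angular":[0,0,0],"claw":1},{"dp":[0,0,-0.8],"angular":[0,0,0],"claw":1},{"dp":[0,0,-0.8],"angular":[0,0,0],"claw":1}]' 100
python3 -c "
from h import *
st()
d=cap('wrist');P=cloud(d);s=telemetry.observe()['eef_pos'];print(s)
m=(P[...,2]>.1)&(P[...,2]<.3)&(d['frame'].max(2)>120);m[:, :240]=0;m[:,400:]=0;Q=P[m];print(Q.min(0),Q.max(0),m.sum())
cv2.imwrite('pics/w5.png',d['frame'])"
```

```text
clock: 10.02
eef_pos: [0.3955, -0.0935, 0.0206]
eef_rot: [0.151, 0.988, 0.0, 0.0]
contact_force: [-1.5, 0.9, 9.7]
grip_width: 0.157
grip_force: 32.1
clock: 10.68
eef_pos: [0.3975, -0.0939, 0.1835]
eef_rot: [0.152, 0.988, 0.001, 0.003]
contact_force: [0.8, -0.0, -1.7]
grip_width: 0.144
grip_force: 98.0
{'clock': np.float64(10.683), 'joint_positions': array([-0.505,  0.084,  0.629,  2.242, -0.07 ,  0.826,  1.436]), 'eef_pos': array([ 0.397, -0.094,  0.183]), 'eef_rot': array([0.152, 0.988, 0.001, 0.003]), 'contact_force': array([ 0.757, -0.041, -1.725]), 'wrist_torque': array([0.025, 0.06 , 0.004]), 'grip_force': np.float64(98.02), 'grip_width': np.float64(0.144)}
[[-0.954  0.3    0.007]
 [ 0.3    0.954  0.001]
 [-0.006  0.003 -1.   ]]
[ 0.39646983 -0.09340949  0.18158689]
[ 0.38322038 -0.13175706  0.16472863] [ 0.48030541 -0.0808424   0.25888256] 1430
```

View pics/w5.png

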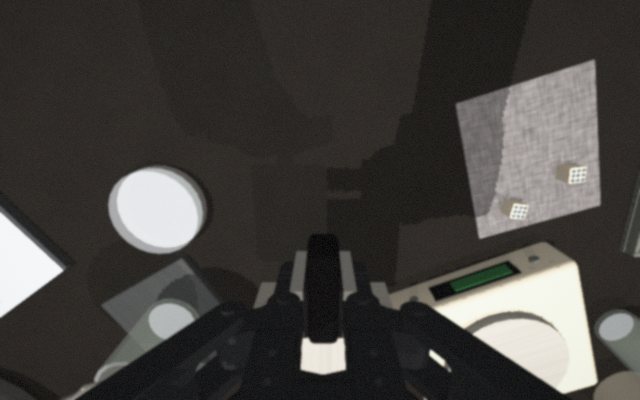

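Scoop is held by the handle (323,290); blocks undisturbed at (517,210), (575,175). Testing the pour tilt empty, in free air.

```bash
python3 -m crank '[{"dp":[-0.1,0,-0.3],"angular":[0,0.1,0],"claw":1},{"dp":[-0.1,0,-0.5],"angular":[0,0.25,0],"claw":1},{"dp":[-0.1,0,-0.6],"angular":[0,0.4,0],"claw":1},{"dp":[-0.1,0,-0.6],"angular":[0,0.55,0],"claw":1},{"dp":[-0.1,0,-0.6],"angular":[0,0.7,0],"claw":1},{"dp":[-0.1,0,-0.6],"angular":[0,0.85,0],"claw":1},{"dp":[-0.1,0,-0.6],"angular":[0,1,0],"claw":1},{"dp":[-0.1,0,-0.6],"angular":[0,1,0],"claw":1}]' 100
python3 -m crank '[{"dp":[0,0,0],"angular":[0,0.1,0],"claw":1},{"dp":[0,0,0],"angular":[0,0.2,0],"claw":1},{"dp":[0,0,0],"angular":[0,0.2,0],"claw":1}]' 100
python3 - <<'E'
from h import *
st()
d=cap('side');cv2.imwrite('pics/s6.png',d['frame'][50:350,200:450])
E
```

```text
clock: 11.4
eef_pos: [0.4148, -0.0989, 0.2936]
eef_rot: [0.14, 0.91, 0.057, -0.386]
contact_force: [0.1, 1.5, -4.2]
grip_width: 0.144
grip_force: 97.8
clock: 11.65
eef_pos: [0.4106, -0.0994, 0.2863]
eef_rot: [0.138, 0.883, 0.066, -0.443]
contact_force: [0.9, 0.8, -2.6]
grip_width: 0.147
grip_force: 97.9
{'clock': np.float64(11.65), 'joint_positions': array([-0.004,  0.572,  0.255,  1.614, -0.165,  1.905,  1.565]), 'eef_pos': array([ 0.411, -0.099,  0.286]), 'eef_rot': array([ 0.138,  0.883,  0.066, -0.443]), 'contact_force': array([ 0.855,  0.835, -2.639]), 'wrist_torque': array([-0.395, -1.133, -0.027]), 'grip_force': np.float64(97.937), 'grip_width': np.float64(0.147)}
[[-0.57   0.303 -0.764]
 [ 0.186  0.953  0.24 ]
 [ 0.801 -0.005 -0.599]]
```

View pics/s6.png

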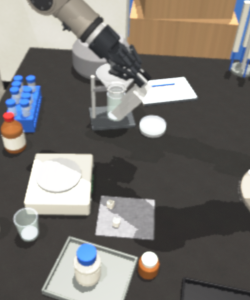

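Side crop: scoop tilted about 53° nose-down, held firmly. Now the funnel axis, precisely.

```bash
python3 - <<'E'
from h import *
from scipy.optimize import least_squares
for n in('scene','side'):
    d=cap(n);P=cloud(d);m=near(P,(.517,-.31),.1,.179,.191);Q=P[m]
    f=least_squares(lambda p:np.hypot(Q[:,0]-p[0],Q[:,1]-p[1])-p[2],[.517,-.31,.065],loss='soft_l1',f_scale=.002)
    r=np.hypot(Q[:,0]-f.x[0],Q[:,1]-f.x[1]);print(n,m.sum(),f.x,np.percentile(r,[5,25,50,75,95]))
    m=near(P,(.59,-.295),.03,.165,.181);print('rod top',P[m].mean(0) if m.sum() else '',m.sum())
    hsv=cv2.cvtColor(d['frame'],cv2.COLOR_BGR2HSV)
    e=cv2.Canny(d['frame'],40,110)
    box=(225,305,235,310) if n=='scene' else (285,350,100,160)
    cv2.imwrite(f'pics/f_{n}.png',cv2.resize(d['frame'][box[2]:box[3],box[0]:box[1]],None,fx=5,fy=5,interpolation=cv2.INTER_CUBIC))
a=cv2.imread('pics/f_scene.png');b=cv2.imread('pics/f_side.png');M=np.zeros((max(a.shape[0],b.shape[0]),a.shape[1]+b.shape[1],3),np.uint8);M[:a.shape[0],:a.shape[1]]=a;M[:b.shape[0],a.shape[1]:]=b;cv2.imwrite('pics/f7.png',M);print(M.shape)
E
```

```text
scene 291 [ 0.50916519 -0.31227401  0.06301744] [0.05981176 0.06166542 0.06305692 0.06424857 0.06582519]
rod top [ 0.57589253 -0.29678356  0.17426651] 51
side 98 [ 0.50983632 -0.31105116  0.06263084] [0.05899482 0.06114929 0.0625622  0.06408425 0.06604634]
rod top [ 0.57538872 -0.30141592  0.17359286] 31
(375, 725, 3)
```

View pics/f7.png

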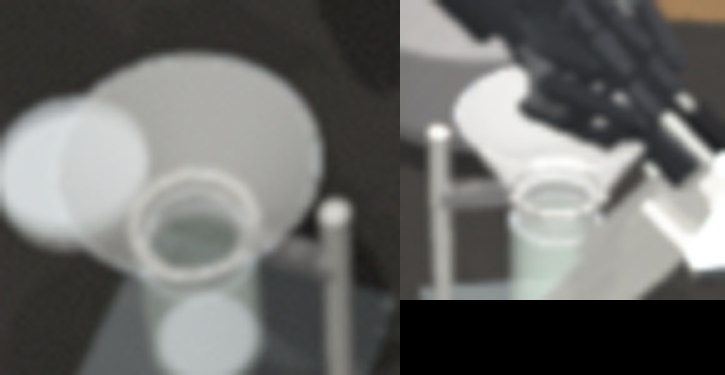

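Scene crop: funnel mouth clear, ellipse centred near crop (190,165); fit gives axis (0.5095,−0.3117), radius 63 mm in both cameras. Rehearse the pour pose empty.

```bash
python3 -c "
from h import *
go([.411,-.099,.33]);go([.418,-.283,.33]);go([.418,-.283,.302])"
```

```text
dp [ 0.166  0.006 -0.126]
dp [-0.021 -0.86  -0.378]
dp [-0.133 -0.86  -0.294]
```

```bash
python3 -m crank '[{"dp":[0.16,0,-0.13],"angular":[0,0,0],"claw":1},{"dp":[0.14,-0.1,-0.16],"angular":[0,0,0],"claw":1},{"dp":[0.1,-0.25,-0.2],"angular":[0,0,0],"claw":1},{"dp":[0.07,-0.4,-0.25],"angular":[0,0,0],"claw":1},{"dp":[0.03,-0.6,-0.3],"angular":[0,0,0],"claw":1},{"dp":[-0.02,-0.75,-0.35],"angular":[0,0,0],"claw":1},{"dp":[-0.02,-0.86,-0.38],"angular":[0,0,0],"claw":1},{"dp":[-0.02,-0.86,-0.38],"angular":[0,0,0],"claw":1}]' 100
python3 -m crank '[{"dp":[0,0,0],"angular":[0,0,0],"claw":1},{"dp":[-0.11,0,0.08],"angular":[0,0,0],"claw":1},{"dp":[-0.11,0,0.08],"angular":[0,0,0],"claw":1},{"dp":[-0.11,0,0.08],"angular":[0,0,0],"claw":1}]' 100
python3 - <<'E'
from h import *
st();go([.418,-.283,.302])
for n in('scene','side'):
    d=cap(n,n+'8.png');P=cloud(d);V=d['frame'].min(2)
    m=near(P,(.47,-.3),.07,.188,.30)&(V>130);Q=P[m];print(n,m.sum(),Q.min(0) if m.sum() else '',Q.max(0) if m.sum() else '')
    if m.sum():print(np.round(Q[np.argsort(Q[:,2])[:30:3]],3))
a=cv2.imread('pics/scene8.png')[170:320,190:340];b=cv2.imread('pics/side8.png')[60:210,260:410]
cv2.imwrite('pics/f8.png',cv2.resize(np.hstack([a,b]),(800,400),interpolation=cv2.INTER_CUBIC))
E
```

```text
clock: 12.47
eef_pos: [0.4178, -0.2463, 0.3667]
eef_rot: [0.139, 0.922, 0.004, -0.361]
contact_force: [2.8, 0.3, -0.2]
grip_width: 0.145
grip_force: 98.0
clock: 12.8
eef_pos: [0.4164, -0.251, 0.3279]
eef_rot: [0.141, 0.917, 0.016, -0.373]
contact_force: [-0.8, 0.1, -0.8]
grip_width: 0.146
grip_force: 98.0
{'clock': np.float64(12.8), 'joint_positions': array([-0.252,  0.719,  1.001,  1.518, -0.175,  1.875,  2.098]), 'eef_pos': array([ 0.416, -0.251,  0.328]), 'eef_rot': array([ 0.141,  0.917,  0.016, -0.373]), 'contact_force': array([-0.773,  0.12 , -0.775]), 'wrist_torque': array([-0.257, -0.935,  0.054]), 'grip_force': np.float64(97.952), 'grip_width': np.float64(0.146)}
[[-0.682  0.27  -0.679]
 [ 0.246  0.96   0.134]
 [ 0.688 -0.076 -0.721]]
dp [-0.134 -0.141  0.066]
scene 659 [ 0.42153714 -0.36197314  0.18827361] [ 0.50566036 -0.23126349  0.29965664]
[[ 0.469 -0.362  0.188]
 [ 0.496 -0.29   0.231]
 [ 0.498 -0.272  0.232]
 [ 0.487 -0.315  0.232]
 [ 0.482 -0.311  0.232]
 [ 0.5   -0.253  0.233]
 [ 0.498 -0.28   0.233]
 [ 0.504 -0.266  0.233]
 [ 0.493 -0.273  0.234]
 [ 0.501 -0.272  0.234]]
side 357 [ 0.42231899 -0.3228172   0.22620152] [ 0.52324409 -0.23003296  0.29999496]
[[ 0.505 -0.248  0.226]
 [ 0.508 -0.248  0.229]
 [ 0.501 -0.245  0.231]
 [ 0.505 -0.245  0.234]
 [ 0.501 -0.244  0.235]
 [ 0.511 -0.248  0.236]
 [ 0.508 -0.247  0.236]
 [ 0.499 -0.246  0.238]
 [ 0.501 -0.244  0.239]
 [ 0.489 -0.243  0.24 ]]
```

View pics/f8.png

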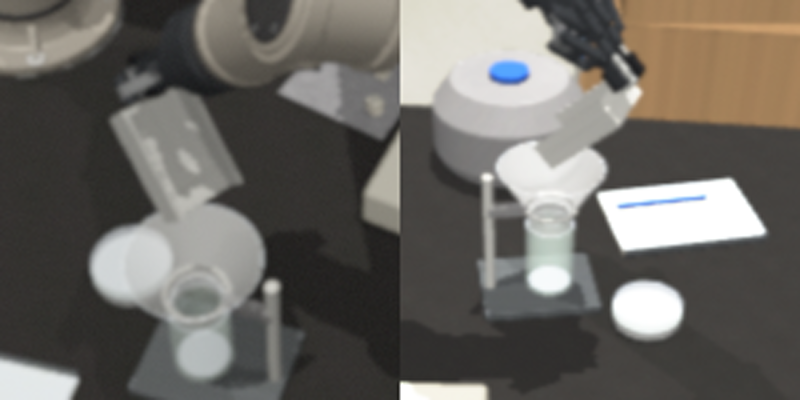

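Pour rehearsal: with the nose pointing outward (scoop at crop (180,150)) the wrist stops at about 45°, limited by joint 6, and rolls a little. I'll turn the scoop sideways (nose towards −y) and rehearse that.

```bash
cat >> h.py <<'E'
def pose(p,phi,tilt):
    """units to TCP p with scoop nose azimuth phi, nose-down tilt (deg)"""
    c,s_=np.cos(np.radians(phi)),np.sin(np.radians(phi))
    L=np.column_stack([[-c,-s_,0],[-s_,c,0],[0,0,-1]])
    t=R.from_rotvec(np.radians(tilt)*np.array([-s_,c,0]))*R.from_matrix(L)
    s=telemetry.observe();Rc=R.from_quat(s['eef_rot'])
    print('dp',np.round(Rc.inv().apply(np.array(p)-s['eef_pos'])/.2,3),'ang',np.round((Rc.inv()*t).as_rotvec()/np.pi*4,3))
E
python3 -c "
from h import *
pose([.42,-.2,.37],-17.4,0)"
```

```text
dp [ 0.195  0.238 -0.127] ang [-0.106 -0.967 -0.002]
```

```bash
python3 -m crank '[{"dp":[0.19,0.1,-0.13],"angular":[0,0,0],"claw":1},{"dp":[0.19,0.24,-0.13],"angular":[-0.02,-0.15,0],"claw":1},{"dp":[0.19,0.24,-0.13],"angular":[-0.04,-0.3,0],"claw":1},{"dp":[0.19,0.24,-0.13],"angular":[-0.06,-0.45,0],"claw":1},{"dp":[0.19,0.24,-0.13],"angular":[-0.08,-0.6,0],"claw":1},{"dp":[0.19,0.24,-0.13],"angular":[-0.1,-0.8,0],"claw":1},{"dp":[0.19,0.24,-0.13],"angular":[-0.1,-0.96,0],"claw":1},{"dp":[0.19,0.24,-0.13],"angular":[-0.1,-0.96,0],"claw":1}]' 100
python3 -c "
from h import *
st();pose([.50,-.19,.36],-60,0);pose([.50,-.19,.36],-100,0)"
```

```text
clock: 13.57
eef_pos: [0.4186, -0.2023, 0.3697]
eef_rot: [0.153, 0.988, 0.001, 0.001]
contact_force: [0.2, 0.1, -1.4]
grip_width: 0.143
grip_force: 98.1
{'clock': np.float64(13.567), 'joint_positions': array([-0.55 , -0.049,  0.858,  1.883,  0.036,  1.29 ,  1.561]), 'eef_pos': array([ 0.419, -0.202,  0.37 ]), 'eef_rot': array([0.153, 0.988, 0.001, 0.001]), 'contact_force': array([ 0.236,  0.112, -1.384]), 'wrist_torque': array([-0.103,  0.156, -0.024]), 'grip_force': np.float64(98.068), 'grip_width': np.float64(0.143)}
[[-0.953  0.303  0.002]
 [ 0.303  0.953  0.003]
 [-0.001  0.003 -1.   ]]
dp [-0.369  0.182  0.05 ] ang [0.004 0.    0.942]
dp [-0.369  0.182  0.05 ] ang [ 4.000e-03 -1.000e-03  1.831e+00]
```

```bash
python3 -m crank '[{"dp":[-0.1,0.05,0.05],"angular":[0,0,0.1],"claw":1},{"dp":[-0.2,0.1,0.05],"angular":[0,0,0.2],"claw":1},{"dp":[-0.3,0.15,0.05],"angular":[0,0,0.35],"claw":1},{"dp":[-0.37,0.18,0.05],"angular":[0,0,0.5],"claw":1},{"dp":[-0.37,0.18,0.05],"angular":[0,0,0.65],"claw":1},{"dp":[-0.37,0.18,0.05],"angular":[0,0,0.8],"claw":1},{"dp":[-0.37,0.18,0.05],"angular":[0,0,0.9],"claw":1},{"dp":[-0.37,0.18,0.05],"angular":[0,0,0.92],"claw":1}]' 100
python3 -m crank '[{"dp":[0,0,0],"angular":[0,0,0.15],"claw":1},{"dp":[0,0,0],"angular":[0,0,0.3],"claw":1},{"dp":[0,0,0],"angular":[0,0,0.45],"claw":1},{"dp":[0,0,0],"angular":[0,0,0.6],"claw":1},{"dp":[0,0,0],"angular":[0,0,0.75],"claw":1},{"dp":[0,0,0],"angular":[0,0,0.9],"claw":1},{"dp":[0,0,0],"angular":[0,0,0.91],"claw":1},{"dp":[0,0,0],"angular":[0,0,0.91],"claw":1}]' 100
python3 -c "
from h import *
st();pose([.526,-.217,.36],-100,44)"
```

```text
clock: 14.23
eef_pos: [0.5019, -0.189, 0.3585]
eef_rot: [0.493, 0.87, -0.002, -0.003]
contact_force: [-0.5, -0.4, -1.2]
grip_width: 0.147
grip_force: 98.1
clock: 14.9
eef_pos: [0.5024, -0.1884, 0.3581]
eef_rot: [0.764, 0.646, -0.003, -0.002]
contact_force: [-0.4, 0.9, -1.0]
grip_width: 0.147
grip_force: 98.1
{'clock': np.float64(14.9), 'joint_positions': array([-0.675,  0.242,  1.121,  1.76 , -0.222,  1.287,  0.332]), 'eef_pos': array([ 0.502, -0.188,  0.358]), 'eef_rot': array([ 0.764,  0.646, -0.003, -0.002]), 'contact_force': array([-0.368,  0.902, -1.044]), 'wrist_torque': array([ 0.091, -0.042,  0.067]), 'grip_force': np.float64(98.147), 'grip_width': np.float64(0.147)}
[[ 0.166  0.986 -0.008]
 [ 0.986 -0.166 -0.001]
 [-0.003 -0.007 -1.   ]]
dp [-0.122  0.14  -0.01 ] ang [-0.013  0.981  0.006]
```

```bash
python3 -m crank '[{"dp":[-0.1,0.1,0],"angular":[0,0.14,0],"claw":1},{"dp":[-0.12,0.14,0],"angular":[0,0.28,0],"claw":1},{"dp":[-0.12,0.14,0],"angular":[0,0.42,0],"claw":1},{"dp":[-0.12,0.14,0],"angular":[0,0.56,0],"claw":1},{"dp":[-0.12,0.14,0],"angular":[-0.01,0.7,0],"claw":1},{"dp":[-0.12,0.14,0],"angular":[-0.01,0.84,0],"claw":1},{"dp":[-0.12,0.14,0],"angular":[-0.01,0.98,0],"claw":1},{"dp":[-0.12,0.14,0],"angular":[-0.01,0.98,0],"claw":1}]' 100
python3 -m crank '[{"dp":[0,0,0],"angular":[0,0.12,0],"claw":1},{"dp":[0,0,0],"angular":[0,0.24,0],"claw":1},{"dp":[0,0,0],"angular":[0,0.26,0],"claw":1},{"dp":[0,0,0],"angular":[0,0.26,0],"claw":1}]' 100
python3 -c "
from h import *
st();pose([.526,-.217,.30],-100,55)"
```

```text
clock: 15.57
eef_pos: [0.5239, -0.2199, 0.3551]
eef_rot: [0.711, 0.594, 0.287, -0.242]
contact_force: [-1.0, 0.6, -2.6]
grip_width: 0.151
grip_force: 98.2
clock: 15.9
eef_pos: [0.5259, -0.2169, 0.3567]
eef_rot: [0.678, 0.569, 0.356, -0.3]
contact_force: [-0.1, -0.1, -0.9]
grip_width: 0.148
grip_force: 98.3
{'clock': np.float64(15.9), 'joint_positions': array([ 0.231,  0.586,  0.703,  1.592, -1.01 ,  1.889,  0.906]), 'eef_pos': array([ 0.526, -0.217,  0.357]), 'eef_rot': array([ 0.678,  0.569,  0.356, -0.3  ]), 'contact_force': array([-0.112, -0.143, -0.945]), 'wrist_torque': array([-1.06 ,  0.158, -0.053]), 'grip_force': np.float64(98.332), 'grip_width': np.float64(0.148)}
[[ 0.098  0.985  0.141]
 [ 0.558 -0.172  0.812]
 [ 0.824 -0.001 -0.567]]
dp [-0.234  0.001  0.16 ] ang [-0.002 -0.011  0.001]
```

```bash
python3 -m crank '[{"dp":[-0.1,0,0.07],"angular":[0,0,0],"claw":1},{"dp":[-0.2,0,0.14],"angular":[0,0,0],"claw":1},{"dp":[-0.23,0,0.16],"angular":[0,0,0],"claw":1},{"dp":[-0.23,0,0.16],"angular":[0,0,0],"claw":1},{"dp":[-0.23,0,0.16],"angular":[0,0,0],"claw":1}]' 100
python3 - <<'E'
from h import *
st()
for n in('scene','side'):
    d=cap(n);P=cloud(d);V=d['frame'].min(2)
    m=near(P,(.52,-.25),.07,.187,.28)&(V>110);Q=P[m];print(n,m.sum())
    if m.sum():print(np.round(Q[np.argsort(Q[:,2])[:40:4]],3).tolist())
E
```

```text
clock: 16.32
eef_pos: [0.5268, -0.2155, 0.3027]
eef_rot: [0.677, 0.57, 0.357, -0.3]
contact_force: [0.5, -0.2, -1.4]
grip_width: 0.144
grip_force: 98.3
{'clock': np.float64(16.317), 'joint_positions': array([ 0.239,  0.643,  0.686,  1.64 , -1.02 ,  1.832,  0.988]), 'eef_pos': array([ 0.527, -0.215,  0.303]), 'eef_rot': array([ 0.677,  0.57 ,  0.357, -0.3  ]), 'contact_force': array([ 0.499, -0.179, -1.389]), 'wrist_torque': array([-1.052,  0.213, -0.014]), 'grip_force': np.float64(98.289), 'grip_width': np.float64(0.144)}
[[ 0.096  0.985  0.141]
 [ 0.558 -0.17   0.812]
 [ 0.824  0.001 -0.566]]
scene 659
[[0.554, -0.278, 0.187], [0.563, -0.277, 0.189], [0.529, -0.281, 0.19], [0.553, -0.281, 0.191], [0.51, -0.276, 0.191], [0.554, -0.278, 0.192], [0.505, -0.277, 0.193], [0.485, -0.275, 0.193], [0.525, -0.28, 0.193], [0.51, -0.279, 0.194]]
side 445
[[0.519, -0.246, 0.188], [0.487, -0.264, 0.189], [0.545, -0.283, 0.192], [0.554, -0.274, 0.193], [0.497, -0.271, 0.195], [0.535, -0.276, 0.196], [0.531, -0.273, 0.199], [0.556, -0.268, 0.2], [0.547, -0.272, 0.201], [0.544, -0.269, 0.204]]
```

Nose sits at z≈0.191, 30 mm short of the funnel axis, as planned. Untilt and take the scoop to the pan.

```bash
python3 -m crank '[{"dp":[0.1,0,-0.07],"angular":[0,0,0],"claw":1},{"dp":[0.23,0,-0.16],"angular":[0,-0.1,0],"claw":1},{"dp":[0.23,0,-0.16],"angular":[0,-0.25,0],"claw":1},{"dp":[0.23,0,-0.16],"angular":[0,-0.4,0],"claw":1},{"dp":[0.23,0,-0.16],"angular":[0,-0.55,0],"claw":1},{"dp":[0.23,0,-0.16],"angular":[0,-0.7,0],"claw":1},{"dp":[0.23,0,-0.16],"angular":[0,-0.85,0],"claw":1},{"dp":[0.23,0,-0.16],"angular":[0,-1,0],"claw":1}]' 100
python3 -c "
from h import *
pose([.6486,.0906,.25],-100,0)"
```

```text
clock: 17.08
eef_pos: [0.5266, -0.2175, 0.3601]
eef_rot: [0.763, 0.64, 0.071, -0.056]
contact_force: [-0.0, -0.4, -1.8]
grip_width: 0.146
grip_force: 98.2
dp [1.497 0.331 0.835] ang [ 0.006 -0.23   0.001]
```

```bash
python3 -m crank '[{"dp":[0.2,0.05,0],"angular":[0,-0.12,0],"claw":1},{"dp":[0.4,0.1,0],"angular":[0,-0.23,0],"claw":1},{"dp":[0.6,0.15,0.1],"angular":[0,-0.23,0],"claw":1},{"dp":[0.8,0.2,0.2],"angular":[0,-0.23,0],"claw":1},{"dp":[0.95,0.25,0.3],"angular":[0,-0.23,0],"claw":1},{"dp":[0.95,0.25,0.4],"angular":[0,-0.23,0],"claw":1},{"dp":[0.95,0.25,0.5],"angular":[0,-0.23,0],"claw":1},{"dp":[0.95,0.25,0.5],"angular":[0,-0.23,0],"claw":1}]' 100
python3 -c "
from h import *
pose([.6486,.0906,.15],-100,0)"
```

```text
clock: 17.75
eef_pos: [0.6093, -0.02, 0.2915]
eef_rot: [0.765, 0.645, 0.0, -0.004]
contact_force: [-1.2, 0.3, -2.2]
grip_width: 0.147
grip_force: 98.0
dp [0.575 0.104 0.709] ang [-0.007 -0.006  0.006]
```

```bash
python3 -m crank '[{"dp":[0.15,0.03,0.1],"angular":[0,0,0],"claw":1},{"dp":[0.3,0.06,0.25],"angular":[0,0,0],"claw":1},{"dp":[0.45,0.1,0.4],"angular":[0,0,0],"claw":1},{"dp":[0.57,0.1,0.55],"angular":[0,0,0],"claw":1},{"dp":[0.57,0.1,0.7],"angular":[0,0,0],"claw":1},{"dp":[0.57,0.1,0.7],"angular":[0,0,0],"claw":1},{"dp":[0.57,0.1,0.7],"angular":[0,0,0],"claw":1},{"dp":[0.57,0.1,0.7],"angular":[0,0,0],"claw":1}]' 100
python3 - <<'E'
from h import *
st();pose([.6486,.0906,.088],-100,0)
d=cap('side');P=cloud(d);V=d['frame'].min(2)
m=near(P,(.64,.03),.1,.115,.185)&(V>130);Q=P[m];print(rect(Q[:,:2]),np.percentile(Q[:,2],[1,50,99]))
E
```

```text
clock: 18.42
eef_pos: [0.6519, 0.0845, 0.158]
eef_rot: [0.766, 0.642, 0.003, -0.0]
contact_force: [-0.8, -0.8, -1.7]
grip_width: 0.148
grip_force: 98.1
{'clock': np.float64(18.417), 'joint_positions': array([-0.732,  0.627,  0.752,  1.709, -0.501,  1.002,  0.024]), 'eef_pos': array([0.652, 0.085, 0.158]), 'eef_rot': array([ 0.766,  0.642,  0.003, -0.   ]), 'contact_force': array([-0.778, -0.796, -1.652]), 'wrist_torque': array([ 0.07 , -0.015,  0.007]), 'grip_force': np.float64(98.069), 'grip_width': np.float64(0.148)}
[[ 0.175  0.985  0.004]
 [ 0.985 -0.175  0.005]
 [ 0.005  0.003 -1.   ]]
dp [ 0.025 -0.023  0.35 ] ang [ 0.004 -0.007 -0.002]
(array([636.7,  32.3]), array([151.1,  61.1]), 81.9) [0.13810434 0.15298096 0.17927733]
```

```bash
python3 -m crank '[{"dp":[0.02,-0.02,0.1],"angular":[0,0,0],"claw":1},{"dp":[0.02,-0.02,0.2],"angular":[0,0,0],"claw":1},{"dp":[0.02,-0.02,0.28],"angular":[0,0,0],"claw":1},{"dp":[0.02,-0.02,0.32],"angular":[0,0,0],"claw":1},{"dp":[0.02,-0.02,0.34],"angular":[0,0,0],"claw":1},{"dp":[0.02,-0.02,0.34],"angular":[0,0,0],"claw":1},{"dp":[0.02,-0.02,0.34],"angular":[0,0,0],"claw":1}]' 100
python3 -m crank '[{"dp":[0,0,0.01],"angular":[0,0,0],"claw":1},{"dp":[0,0,0.01],"angular":[0,0,0],"claw":1},{"dp":[0,0,0.01],"angular":[0,0,0],"claw":1}]' 100
python3 - <<'E'
from h import *
st()
d=cap('scene');P=cloud(d);V=d['frame'].min(2)
m=near(P,(.6386,.034),.03,.062,.08)&(V>110);Q=P[m];A=np.c_[Q[:,0]-.6386,Q[:,1]-.034,np.ones(len(Q))];print(len(Q),np.linalg.lstsq(A,Q[:,2],rcond=None)[0])
E
```

```text
clock: 19.05
eef_pos: [0.648, 0.0911, 0.0883]
eef_rot: [0.766, 0.643, 0.003, -0.001]
contact_force: [-0.2, 0.6, -0.4]
grip_width: 0.145
grip_force: 98.3
clock: 19.3
eef_pos: [0.6482, 0.0915, 0.086]
eef_rot: [0.765, 0.643, 0.003, -0.001]
contact_force: [1.7, 0.8, 2.8]
grip_width: 0.149
grip_force: 98.9
{'clock': np.float64(19.3), 'joint_positions': array([-0.702,  0.705,  0.687,  1.758, -0.568,  0.883,  0.066]), 'eef_pos': array([0.648, 0.091, 0.086]), 'eef_rot': array([ 0.765,  0.643,  0.003, -0.001]), 'contact_force': array([1.692, 0.782, 2.815]), 'wrist_torque': array([-0.207, -0.112,  0.053]), 'grip_force': np.float64(98.885), 'grip_width': np.float64(0.149)}
[[ 0.172  0.985  0.003]
 [ 0.985 -0.172  0.005]
 [ 0.005  0.002 -1.   ]]
262 [-0.00273484  0.00426169  0.06939603]
```

```bash
python3 -m crank '[{"dp":[0,0,0],"angular":[0,0,0],"claw":0.6},{"dp":[0,0,0],"angular":[0,0,0],"claw":0.2},{"dp":[0,0,0],"angular":[0,0,0],"claw":-0.2},{"dp":[0,0,0],"angular":[0,0,0],"claw":-0.2},{"dp":[0,0,-0.15],"angular":[0,0,0],"claw":-0.2},{"dp":[0,0,-0.4],"angular":[0,0,0],"claw":-0.2},{"dp":[0,0,-0.6],"angular":[0,0,0],"claw":-0.2},{"dp":[0,0,-0.8],"angular":[0,0,0],"claw":-0.2}]' 30
python3 - <<'E'
from h import *
st();go([.50,.11,.24],yaw=0)
d=cap('wrist','w9.png');cap('scene','scene9.png')
for n in('side','scene'):
    d=cap(n);P=cloud(d);V=d['frame'].min(2)
    m=near(P,(.6386,.034),.03,.062,.08)&(V>110);Q=P[m];A=np.c_[Q[:,0]-.6386,Q[:,1]-.034,np.ones(len(Q))];print(len(Q),np.linalg.lstsq(A,Q[:,2],rcond=None)[0])
    m=near(P,(.47,.12),.08,.0145,.035);l=cv2.connectedComponentsWithStats(m.astype(np.uint8))
    print(n,[(l[3][i].round(1).tolist(),l[2][i][4].item(),np.median(P[l[1]==i],0).round(4).tolist()) for i in range(1,l[0]) if l[2][i][4]>6])
E
```

```text
clock: 20.02
eef_pos: [0.6463, 0.0906, 0.241]
eef_rot: [0.766, 0.643, 0.001, -0.002]
contact_force: [0.5, 0.0, -0.6]
grip_width: 0.601
grip_force: 0.0
{'clock': np.float64(20.017), 'joint_positions': array([-0.787,  0.541,  0.814,  1.641, -0.428,  1.147, -0.038]), 'eef_pos': array([0.646, 0.091, 0.241]), 'eef_rot': array([ 0.766,  0.643,  0.001, -0.002]), 'contact_force': array([ 0.462,  0.029, -0.565]), 'wrist_torque': array([ 0.093, -0.036,  0.026]), 'grip_force': np.float64(0.0), 'grip_width': np.float64(0.601)}
[[ 0.173  0.985 -0.001]
 [ 0.985 -0.173  0.004]
 [ 0.004 -0.002 -1.   ]]
dp [-0.031 -0.737  0.006]
ang [-0.002 -0.005 -0.221]
155 [-0.00759707  0.04153155  0.07034403]
side [([290.4, 245.0], 13, [0.5432, 0.0697, 0.0294]), ([309.9, 252.7], 39, [0.4872, 0.0892, 0.0225]), ([287.8, 258.4], 22, [0.5429, 0.1194, 0.0242]), ([315.9, 270.7], 42, [0.4657, 0.1474, 0.0226])]
262 [-0.021202    0.02461452  0.069011  ]
scene [([333.4, 195.1], 27, [0.4671, 0.1419, 0.0219]), ([330.6, 208.3], 29, [0.4906, 0.0841, 0.0213])]
```

```bash
python3 -m crank '[{"dp":[-0.1,-0.2,0],"angular":[0,0,0],"claw":-0.2},{"dp":[-0.2,-0.4,0],"angular":[0,0,0],"claw":-0.2},{"dp":[-0.3,-0.6,0],"angular":[0,0,0],"claw":-0.2},{"dp":[-0.41,-0.8,0],"angular":[0,0,0],"claw":-0.2},{"dp":[-0.41,-0.87,0],"angular":[0,0,0],"claw":-0.2},{"dp":[-0.41,-0.87,0],"angular":[0,0,0],"claw":-0.2},{"dp":[-0.41,-0.87,0],"angular":[0,0,0],"claw":-0.2}]' 30
cat > blk.py <<'E'
from h import *
def blk(z0=.0145,z1=.035,c=(.47,.12),h=.09,n='wrist',save=None):
    d=cap(n,save);P=cloud(d);m=near(P,c,h,z0,z1).astype(np.uint8);l=cv2.connectedComponentsWithStats(m);o=[]
    for i in range(1,l[0]):
        if l[2][i][4]<60:continue
        Q=P[l[1]==i];t=Q[Q[:,2]>np.percentile(Q[:,2],95)-.004];print(l[3][i].round(1),l[2][i][4],'rect',rect(t[:,:2]),'z',np.percentile(t[:,2],[50,95]).round(4))
    return d,P
if __name__=='__main__':st();blk(save='w10.png')
E
python3 blk.py
```

```text
clock: 20.8
eef_pos: [0.4592, 0.0406, 0.2383]
eef_rot: [0.765, 0.644, 0.001, -0.003]
contact_force: [0.6, 0.1, 0.1]
grip_width: 0.607
grip_force: 0.0
{'clock': np.float64(20.8), 'joint_positions': array([-1.08 ,  0.142,  0.965,  2.081, -0.148,  0.986, -0.209]), 'eef_pos': array([0.459, 0.041, 0.238]), 'eef_rot': array([ 0.765,  0.644,  0.001, -0.003]), 'contact_force': array([0.562, 0.145, 0.145]), 'wrist_torque': array([ 0.017, -0.034,  0.044]), 'grip_force': np.float64(0.0), 'grip_width': np.float64(0.607)}
[[ 0.171  0.985 -0.002]
 [ 0.985 -0.171  0.006]
 [ 0.006 -0.003 -1.   ]]
[311.  75.] 254 rect (array([463.3, 145.3]), array([15.7, 14.7]), 79.9) z [0.0225 0.0238]
[391.3 122.6] 268 rect (array([539.5,  76.1]), array([92. ,  6.2]), 89.5) z [0.0332 0.0348]
[339.6 127.8] 222 rect (array([484.4,  86.9]), array([16. , 15.7]), 66.6) z [0.0225 0.0239]
```

View pics/w10.png

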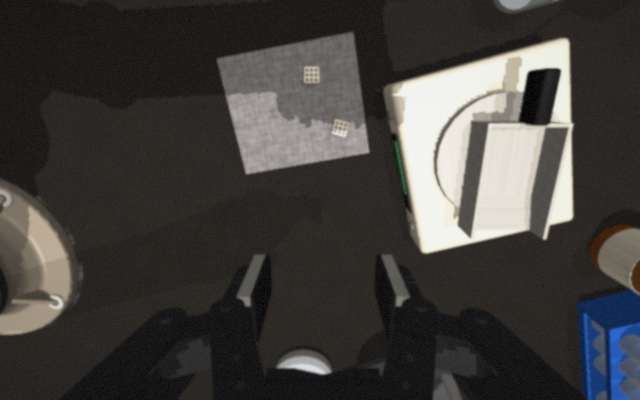

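Wrist view: blocks at (311,75) and (340,128) on the mat; scoop standing on the pan (510,180), handle up-right.

```bash
python3 -m crank '[{"dp":[0.2,-0.03,0.1],"angular":[0,0,0],"claw":-0.2},{"dp":[0.4,-0.07,0.3],"angular":[0,0,0],"claw":-0.2},{"dp":[0.53,-0.07,0.5],"angular":[0,0,0],"claw":-0.2},{"dp":[0.53,-0.07,0.7],"angular":[0,0,0],"claw":-0.2},{"dp":[0.53,-0.07,0.9],"angular":[0,0,0],"claw":-0.2},{"dp":[0.53,-0.07,0.95],"angular":[0,0,0],"claw":-0.2},{"dp":[0.53,-0.07,0.95],"angular":[0,0,0],"claw":-0.2},{"dp":[0.53,-0.07,0.95],"angular":[0,0,0],"claw":-0.2}]' 25
python3 - <<'E'
from h import *
go([.463,.147,.0045],yaw=np.radians(-10))
from blk import blk
blk()
E
```

```text
clock: 21.52
eef_pos: [0.4658, 0.1468, 0.0484]
eef_rot: [0.766, 0.643, -0.001, -0.001]
contact_force: [0.0, 0.6, 0.7]
grip_width: 0.599
grip_force: 0.0
dp [-0.002 -0.013  0.219]
ang [-0.004 -0.001  0.001]
[472.6 107.4] 136 rect (array([552.4, 208.4]), array([ 3.5, 15.3]), 88.1) z [0.0172 0.0183]
[320.7 244.5] 807 rect (array([463.3, 145.8]), array([16.7, 15.9]), 79.6) z [0.0224 0.0235]
[467.4 272.6] 1308 rect (array([542.3, 112.3]), array([39.4, 15.4]), 53.9) z [0.0325 0.0348]
[368.1 321.1] 680 rect (array([484.3,  87.2]), array([16.8, 16.1]), 65.6) z [0.0224 0.0233]
```

```bash
python3 -m crank '[{"dp":[-0.005,-0.015,0.1],"angular":[0,0,0],"claw":-0.2},{"dp":[-0.005,-0.015,0.18],"angular":[0,0,0],"claw":-0.2},{"dp":[-0.005,-0.015,0.215],"angular":[0,0,0],"claw":0},{"dp":[-0.005,-0.015,0.22],"angular":[0,0,0],"claw":0.2},{"dp":[-0.005,-0.015,0.22],"angular":[0,0,0],"claw":0.4},{"dp":[-0.005,-0.015,0.22],"angular":[0,0,0],"claw":1},{"dp":[-0.005,-0.015,0.22],"angular":[0,0,0],"claw":1},{"dp":[-0.005,-0.015,0.22],"angular":[0,0,0],"claw":1}]' 25
python3 -m crank '[{"dp":[0,0,0],"angular":[0,0,0],"claw":1},{"dp":[0,0,-0.1],"angular":[0,0,0],"claw":1},{"dp":[0,0,-0.3],"angular":[0,0,0],"claw":1},{"dp":[0,0,-0.5],"angular":[0,0,0],"claw":1},{"dp":[0,0,-0.7],"angular":[0,0,0],"claw":1},{"dp":[0,0,-0.7],"angular":[0,0,0],"claw":1}]' 25
python3 - <<'E'
from h import *
d=cap('wrist','w11.png');P=cloud(d);st()
m=near(P,(.63,.04),.12,.065+.026,.065+.037)&(d['frame'].min(2)>90);m=cv2.morphologyEx(m.astype(np.uint8),cv2.MORPH_OPEN,np.ones((2,2)))>0
print('walls',rect(P[m][:,:2]),m.sum())
m=near(P,(.64,.08),.12,.065+.042,.065+.056)&(d['frame'].max(2)<80);print('handle',m.sum(),rect(P[m][:,:2]) if m.sum()>5 else '',np.median(P[m],0))
E
```

```text
clock: 22.23
eef_pos: [0.464, 0.1478, 0.0073]
eef_rot: [0.766, 0.643, 0.003, -0.001]
contact_force: [0.0, -0.1, 8.3]
grip_width: 0.182
grip_force: 27.7
clock: 22.73
eef_pos: [0.4669, 0.1477, 0.1525]
eef_rot: [0.766, 0.643, 0.007, -0.001]
contact_force: [1.4, 1.0, -0.8]
grip_width: 0.179
grip_force: 26.7
{'clock': np.float64(22.783), 'joint_positions': array([-1.115,  0.361,  0.841,  2.119, -0.385,  0.804, -0.209]), 'eef_pos': array([0.465, 0.148, 0.15 ]), 'eef_rot': array([ 0.765,  0.643,  0.006, -0.001]), 'contact_force': array([-0.365,  0.466,  0.046]), 'wrist_torque': array([-0.003, -0.022, -0.007]), 'grip_force': np.float64(26.733), 'grip_width': np.float64(0.176)}
[[ 0.172  0.985  0.007]
 [ 0.985 -0.172  0.01 ]
 [ 0.011  0.005 -1.   ]]
walls (array([665.6,  13.8]), array([122. , 394.4]), 42.4) 1465
handle 1812 (array([646.1,  91.5]), array([44.2, 15.8]), 82.0) [0.64365788 0.09395196 0.11372273]
```

```bash
python3 -c "
from h import *
go([.640,.049,.15],yaw=np.radians(-8))"
```

```text
dp [-0.338  0.945  0.001]
ang [ 0.007 -0.014 -0.042]
```

```bash
python3 -m crank '[{"dp":[-0.07,0.2,0],"angular":[0,-0.01,0],"claw":1},{"dp":[-0.14,0.4,0],"angular":[0,-0.01,-0.02],"claw":1},{"dp":[-0.21,0.6,0],"angular":[0,-0.01,-0.04],"claw":1},{"dp":[-0.28,0.8,0],"angular":[0,-0.01,-0.04],"claw":1},{"dp":[-0.34,0.94,0],"angular":[0,-0.01,-0.04],"claw":1},{"dp":[-0.34,0.94,0],"angular":[0,-0.01,-0.04],"claw":1},{"dp":[-0.34,0.94,0],"angular":[0,-0.01,-0.04],"claw":1},{"dp":[-0.34,0.94,0],"angular":[0,-0.01,-0.04],"claw":1}]' 25
python3 -c "
from h import *
go([.640,.049,.077],yaw=np.radians(-8))"
```

```text
clock: 23.45
eef_pos: [0.6352, 0.0475, 0.1445]
eef_rot: [0.756, 0.655, -0.002, 0.0]
contact_force: [0.0, 0.2, -0.9]
grip_width: 0.179
grip_force: 26.7
dp [0.012 0.023 0.337]
ang [-0.003  0.004 -0.003]
```

```bash
python3 -m crank '[{"dp":[0.01,0.02,0.08],"angular":[0,0,0],"claw":1},{"dp":[0.01,0.02,0.18],"angular":[0,0,0],"claw":1},{"dp":[0.01,0.02,0.27],"angular":[0,0,0],"claw":1},{"dp":[0.01,0.02,0.32],"angular":[0,0,0],"claw":1},{"dp":[0.01,0.02,0.33],"angular":[0,0,0],"claw":1},{"dp":[0.01,0.02,0.335],"angular":[0,0,0],"claw":1},{"dp":[0.01,0.02,0.335],"angular":[0,0,0],"claw":1},{"dp":[0.01,0.02,0.335],"angular":[0,0,0],"claw":1}]' 25
python3 -m crank '[{"dp":[0,0,0],"angular":[0,0,0],"claw":0.6},{"dp":[0,0,0],"angular":[0,0,0],"claw":0.4},{"dp":[0,0,0],"angular":[0,0,0],"claw":0.4},{"dp":[0,0,-0.1],"angular":[0,0,0],"claw":0.4},{"dp":[0,0,-0.2],"angular":[0,0,0],"claw":0.4},{"dp":[0,0,-0.4],"angular":[0,0,0],"claw":0.4},{"dp":[0,0,-0.4],"angular":[0,0,0],"claw":-0.2}]' 25
python3 - <<'E'
from h import *
go([.4843,.0872,.15],yaw=np.radians(-23.5))
d=cap('side');P=cloud(d)
m=near(P,(.464,.147),.03,.0145,.035);print('A on mat px',m.sum())
m=near(P,(.484,.087),.03,.0145,.035);print('B px',m.sum(),np.median(P[m],0))
d=cap('scene');P=cloud(d);m=near(P,(.64,.04),.025,.08,.097);print('A in scoop',m.sum(),np.median(P[m],0) if m.sum() else '',rect(P[m][:,:2]) if m.sum()>3 else '')
E
```

```text
clock: 24.12
eef_pos: [0.641, 0.0488, 0.0795]
eef_rot: [0.755, 0.655, -0.001, 0.001]
contact_force: [0.4, 0.2, -0.4]
grip_width: 0.183
grip_force: 26.7
clock: 24.7
eef_pos: [0.6445, 0.0481, 0.1653]
eef_rot: [0.756, 0.655, 0.003, 0.004]
contact_force: [2.2, -0.3, 1.1]
grip_width: 0.427
grip_force: 0.0
dp [ 0.08  -0.821  0.069]
ang [ 0.012 -0.001  0.341]
A on mat px 0
B px 41 [0.48737021 0.0898861  0.02303842]
A in scoop 37 [0.64613824 0.04514404 0.08781351] (array([647.6,  53.3]), array([34.5, 18. ]), 64.2)
```

Block A is in the scoop. Now B.

```bash
python3 -m crank '[{"dp":[0.01,-0.15,0],"angular":[0,0,0.05],"claw":-0.2},{"dp":[0.03,-0.35,0.05],"angular":[0,0,0.15],"claw":-0.2},{"dp":[0.05,-0.55,0.07],"angular":[0,0,0.25],"claw":-0.2},{"dp":[0.08,-0.75,0.2],"angular":[0,0,0.34],"claw":-0.2},{"dp":[0.08,-0.82,0.4],"angular":[0,0,0.34],"claw":-0.2},{"dp":[0.08,-0.82,0.55],"angular":[0,0,0.34],"claw":-0.2},{"dp":[0.08,-0.82,0.55],"angular":[0,0,0.34],"claw":-0.2},{"dp":[0.08,-0.82,0.55],"angular":[0,0,0.34],"claw":-0.2}]' 25
python3 - <<'E'
from h import *
from blk import blk
blk()
go([.4843,.0872,.006],yaw=np.radians(-23.5))
E
```

```text
clock: 25.47
eef_pos: [0.479, 0.0869, 0.0476]
eef_rot: [0.836, 0.549, -0.003, 0.001]
contact_force: [0.5, -0.4, 0.2]
grip_width: 0.599
grip_force: 0.0
[427.3 184.2] 1303 rect (array([541.1,  79.2]), array([95.3, 20.4]), 79.2) z [0.033  0.0348]
[333.2 238.4] 817 rect (array([484.8,  87.1]), array([16.7, 15.7]), 66.5) z [0.0224 0.0235]
dp [0.009 0.015 0.215]
ang [0.001 0.005 0.001]
```

```bash
python3 -m crank '[{"dp":[0.01,0.015,0.1],"angular":[0,0,0],"claw":-0.2},{"dp":[0.01,0.015,0.18],"angular":[0,0,0],"claw":-0.2},{"dp":[0.01,0.015,0.215],"angular":[0,0,0],"claw":0},{"dp":[0.01,0.015,0.215],"angular":[0,0,0],"claw":0.2},{"dp":[0.01,0.015,0.215],"angular":[0,0,0],"claw":0.4},{"dp":[0.01,0.015,0.215],"angular":[0,0,0],"claw":1},{"dp":[0.01,0.015,0.215],"angular":[0,0,0],"claw":1},{"dp":[0.01,0.015,0.215],"angular":[0,0,0],"claw":1}]' 25
python3 -m crank '[{"dp":[0,0,0],"angular":[0,0,0],"claw":1},{"dp":[0,0,-0.1],"angular":[0,0,0],"claw":1},{"dp":[0,0,-0.3],"angular":[0,0,0],"claw":1},{"dp":[0,0,-0.5],"angular":[0,0,0],"claw":1},{"dp":[0,0,-0.7],"angular":[0,0,0],"claw":1},{"dp":[0,0,-0.7],"angular":[0,0,0],"claw":1}]' 25
python3 - <<'E'
from h import *
go([.636,.019,.15],yaw=np.radians(-8))
for n in ('wrist','scene'):
  d=cap(n);P=cloud(d)
  m=near(P,(.64,.04),.027,.08,.094);print(n,'A',m.sum(),np.median(P[m],0) if m.sum() else '',rect(P[m][:,:2]) if m.sum()>3 else '')
E
```

```text
clock: 26.18
eef_pos: [0.485, 0.088, 0.0068]
eef_rot: [0.836, 0.549, -0.0, 0.001]
contact_force: [-0.7, -0.7, 6.2]
grip_width: 0.178
grip_force: 27.8
clock: 26.68
eef_pos: [0.488, 0.0888, 0.1519]
eef_rot: [0.836, 0.549, 0.004, 0.002]
contact_force: [1.1, 0.6, -0.7]
grip_width: 0.181
grip_force: 26.8
dp [-0.025  0.818  0.015]
ang [ 0.01  -0.004 -0.344]
wrist A 825 [0.63834395 0.04830148 0.08804693] (array([648.6,  39.5]), array([36.4, 53.3]), 0.5)
scene A 41 [0.64765499 0.04659782 0.08810577] (array([651.2,  52.8]), array([35.9, 21.7]), 66.5)
```

```bash
python3 -m crank '[{"dp":[-0.02,0.2,0],"angular":[0.005,0,-0.06],"claw":1},{"dp":[-0.02,0.4,0],"angular":[0.01,0,-0.15],"claw":1},{"dp":[-0.02,0.6,0],"angular":[0.01,0,-0.25],"claw":1},{"dp":[-0.02,0.8,0],"angular":[0.01,0,-0.34],"claw":1},{"dp":[-0.02,0.82,0],"angular":[0.01,0,-0.34],"claw":1},{"dp":[-0.02,0.82,0],"angular":[0.01,0,-0.34],"claw":1},{"dp":[-0.02,0.82,0],"angular":[0.01,0,-0.34],"claw":1},{"dp":[-0.02,0.82,0],"angular":[0.01,0,-0.34],"claw":1}]' 25
python3 -c "
from h import *
go([.636,.018,.079],yaw=np.radians(-8))"
```

```text
clock: 27.45
eef_pos: [0.6311, 0.0204, 0.1445]
eef_rot: [0.755, 0.655, -0.004, -0.004]
contact_force: [0.2, -0.4, 0.7]
grip_width: 0.179
grip_force: 26.8
dp [-0.008  0.03   0.327]
ang [-0.014  0.003 -0.002]
```

```bash
python3 -m crank '[{"dp":[-0.005,0.02,0.08],"angular":[0,0,0],"claw":1},{"dp":[-0.005,0.02,0.18],"angular":[0,0,0],"claw":1},{"dp":[-0.005,0.02,0.27],"angular":[0,0,0],"claw":1},{"dp":[-0.005,0.02,0.32],"angular":[0,0,0],"claw":1},{"dp":[-0.005,0.02,0.34],"angular":[0,0,0],"claw":1},{"dp":[-0.005,0.02,0.345],"angular":[0,0,0],"claw":1},{"dp":[-0.005,0.02,0.345],"angular":[0,0,0],"claw":1},{"dp":[-0.005,0.02,0.345],"angular":[0,0,0],"claw":1}]' 25
python3 -m crank '[{"dp":[0,0,0],"angular":[0,0,0],"claw":0.6},{"dp":[0,0,0],"angular":[0,0,0],"claw":0.4},{"dp":[0,0,0],"angular":[0,0,0],"claw":0.4},{"dp":[0,0,-0.1],"angular":[0,0,0],"claw":0.4},{"dp":[0,0,-0.2],"angular":[0,0,0],"claw":0.4},{"dp":[-0.1,0,-0.4],"angular":[0,0,0],"claw":0.4},{"dp":[-0.3,0,-0.6],"angular":[0,0,0],"claw":-0.2},{"dp":[-0.5,0,-0.8],"angular":[0,0,0],"claw":-0.2}]' 25
python3 - <<'E'
from h import *
st()
for n in ('wrist','scene','side'):
  d=cap(n,n+'12.png');P=cloud(d)
  m=near(P,(.638,.034),.027,.08,.094);l=cv2.connectedComponentsWithStats(m.astype(np.uint8))
  for i in range(1,l[0]):
    if l[2][i][4]>8:print(n,l[2][i][4],l[3][i],np.median(P[l[1]==i],0),rect(P[l[1]==i][:,:2]))
  if n=='wrist':
    m=near(P,(.64,.08),.12,.065+.042,.065+.056)&(d['frame'].max(2)<80);print('handle',m.sum(),rect(P[m][:,:2]) if m.sum()>5 else '',np.median(P[m],0))
    Q=P[near(P,(.638,.034),.028,.063,.076)&(d['frame'].min(2)>80)];A=np.c_[Q[:,0]-.638,Q[:,1]-.034,np.ones(len(Q))];print('floor',len(Q),np.linalg.lstsq(A,Q[:,2],rcond=None)[0])
E
```

```text
clock: 28.12
eef_pos: [0.6367, 0.0181, 0.0774]
eef_rot: [0.755, 0.655, -0.003, -0.002]
contact_force: [0.8, 0.3, 0.5]
grip_width: 0.179
grip_force: 26.8
clock: 28.78
eef_pos: [0.6265, -0.0579, 0.2153]
eef_rot: [0.755, 0.656, -0.003, -0.002]
contact_force: [0.4, -0.5, -0.0]
grip_width: 0.575
grip_force: 0.0
{'clock': np.float64(28.783), 'joint_positions': array([-0.573,  0.528,  0.805,  1.72 , -0.421,  1.084,  0.23 ]), 'eef_pos': array([ 0.626, -0.058,  0.215]), 'eef_rot': array([ 0.755,  0.656, -0.003, -0.002]), 'contact_force': array([ 0.397, -0.542, -0.027]), 'wrist_torque': array([ 0.017, -0.097, -0.015]), 'grip_force': np.float64(0.0), 'grip_width': np.float64(0.575)}
[[ 0.139  0.99  -0.008]
 [ 0.99  -0.139 -0.001]
 [-0.002 -0.008 -1.   ]]
wrist 459 [323.38344227  64.03267974] [0.63966949 0.04617758 0.08839444] (array([639.4,  46.3]), array([15.8, 15.6]), 82.3)
wrist 397 [323.07556675 102.93702771] [0.63550439 0.01796036 0.08846042] (array([635.8,  17.7]), array([15.4, 15.3]), 82.0)
handle 478 (array([644.4,  75.7]), array([14.1, 12.1]), 81.6) [0.64423404 0.07553799 0.11401543]
floor 3844 [0.00117988 0.00039658 0.06848213]
scene 32 [369.375  221.8125] [0.6430912  0.04361547 0.08736035] (array([644.3,  46.9]), array([19.1, 15.7]), 76.6)
scene 31 [364.        227.4516129] [0.63933495 0.01534603 0.08744656] (array([639.6,  16.8]), array([18.7, 14.6]), 84.4)
side 42 [258.14285714 213.78571429] [0.63786232 0.02046393 0.08845425] (array([638.5,  18.1]), array([18.8, 17. ]), 87.6)
side 32 [255.1875  220.40625] [0.63985139 0.04704376 0.08911923] (array([642.6,  46.7]), array([18. , 14.8]), 87.8)
```

Both blocks stand in the level scoop on the pan, released (floor slope under 0.2°). Pause for the weighing, then go back over the handle.

```bash
python3 -m crank '[{"dp":[0,0,0],"angular":[0,0,0],"claw":-0.2},{"dp":[0,0,0],"angular":[0,0,0],"claw":-0.2},{"dp":[0,0,0],"angular":[0,0,0],"claw":-0.2},{"dp":[0,0,0],"angular":[0,0,0],"claw":-0.2},{"dp":[0,0,0],"angular":[0,0,0],"claw":-0.2},{"dp":[0,0,0],"angular":[0,0,0],"claw":-0.2},{"dp":[0,0,0],"angular":[0,0,0],"claw":-0.2},{"dp":[0,0,0],"angular":[0,0,0],"claw":-0.2}]' 25
python3 -m crank '[{"dp":[0,0,0],"angular":[0,0,0],"claw":-0.2},{"dp":[0,0,0],"angular":[0,0,0],"claw":-0.2},{"dp":[0,0,0],"angular":[0,0,0],"claw":-0.2},{"dp":[0,0,0],"angular":[0,0,0],"claw":-0.2},{"dp":[0,0,0],"angular":[0,0,0],"claw":-0.2},{"dp":[0,0,0],"angular":[0,0,0],"claw":-0.2},{"dp":[0,0,0],"angular":[0,0,0],"claw":-0.2},{"dp":[0,0,0],"angular":[0,0,0],"claw":-0.2}]' 25
python3 -m crank '[{"dp":[0.2,0,0],"angular":[0,0,0],"claw":-0.2},{"dp":[0.4,0,0],"angular":[0,0,0],"claw":-0.2},{"dp":[0.6,0,0],"angular":[0,0,0],"claw":-0.2},{"dp":[0.74,0,0.1],"angular":[0,0,0],"claw":-0.2},{"dp":[0.74,0,0.2],"angular":[0,0,0],"claw":-0.2},{"dp":[0.74,0,0.25],"angular":[0,0,0],"claw":-0.2},{"dp":[0.74,0,0.25],"angular":[0,0,0],"claw":-0.2},{"dp":[0.74,0,0.25],"angular":[0,0,0],"claw":-0.2}]' 25
python3 - <<'E'
from h import *
st();d=cap('wrist');P=cloud(d)
m=near(P,(.645,.09),.05,.065+.040,.065+.056);Q=P[m];print(m.sum(),rect(Q[:,:2]),np.median(Q[:,2]))
go([.6461,.0915,.086],yaw=np.radians(-8))
E
```

```text
clock: 29.6
eef_pos: [0.6264, -0.0579, 0.2134]
eef_rot: [0.755, 0.655, -0.004, -0.002]
contact_force: [-0.6, 0.3, 0.7]
grip_width: 0.599
grip_force: 0.0
clock: 30.27
eef_pos: [0.6263, -0.058, 0.2135]
eef_rot: [0.755, 0.655, -0.004, -0.002]
contact_force: [-0.5, -0.1, 0.7]
grip_width: 0.601
grip_force: 0.0
clock: 30.93
eef_pos: [0.6466, 0.0863, 0.1634]
eef_rot: [0.756, 0.654, -0.004, -0.002]
contact_force: [-0.1, -0.4, 1.4]
grip_width: 0.602
grip_force: 0.0
{'clock': np.float64(30.933), 'joint_positions': array([-0.741,  0.621,  0.754,  1.705, -0.484,  1.022,  0.039]), 'eef_pos': array([0.647, 0.086, 0.163]), 'eef_rot': array([ 0.756,  0.654, -0.004, -0.002]), 'contact_force': array([-0.053, -0.395,  1.438]), 'wrist_torque': array([-0.052, -0.008,  0.035]), 'grip_force': np.float64(0.0), 'grip_width': np.float64(0.602)}
[[ 0.144  0.99  -0.009]
 [ 0.99  -0.144 -0.002]
 [-0.004 -0.009 -1.   ]]
1389 (array([646.9,  91.4]), array([43.7, 14. ]), 80.2) 0.1140946471605098
dp [ 0.026 -0.007  0.391]
ang [-0.009  0.004 -0.006]
```

```bash
python3 -m crank '[{"dp":[0.025,0,0.1],"angular":[-0.01,0,0.01],"claw":-0.2},{"dp":[0.025,0,0.2],"angular":[-0.01,0,0.01],"claw":-0.2},{"dp":[0.025,0,0.3],"angular":[-0.01,0,0.01],"claw":-0.2},{"dp":[0.025,0,0.36],"angular":[-0.01,0,0.01],"claw":-0.2},{"dp":[0.025,0,0.38],"angular":[-0.01,0,0.01],"claw":-0.2},{"dp":[0.025,0,0.38],"angular":[-0.01,0,0.01],"claw":-0.2},{"dp":[0.025,0,0.38],"angular":[-0.01,0,0.01],"claw":-0.2}]' 25
python3 -m crank '[{"dp":[0,0,0],"angular":[0,0,0],"claw":0.2},{"dp":[0,0,0],"angular":[0,0,0],"claw":0.5},{"dp":[0,0,0],"angular":[0,0,0],"claw":1},{"dp":[0,0,0],"angular":[0,0,0],"claw":1},{"dp":[0,0,0],"angular":[0,0,0],"claw":1},{"dp":[0,0,0],"angular":[0,0,0],"claw":1}]' 25
python3 -m crank '[{"dp":[0,0,0],"angular":[0,0,0],"claw":1},{"dp":[0,0,0],"angular":[0,0,0],"claw":1}]' 110
```

```text
clock: 31.57
eef_pos: [0.6478, 0.0927, 0.0884]
eef_rot: [0.758, 0.652, -0.0, 0.001]
contact_force: [-0.2, -0.7, -0.5]
grip_width: 0.603
grip_force: 0.0
clock: 32.07
eef_pos: [0.6474, 0.0934, 0.0881]
eef_rot: [0.758, 0.652, -0.0, 0.001]
contact_force: [-1.1, 0.1, 5.7]
grip_width: 0.159
grip_force: 29.0
clock: 32.23
eef_pos: [0.6475, 0.0935, 0.0883]
eef_rot: [0.758, 0.652, -0.0, 0.001]
contact_force: [-2.2, 0.3, 7.9]
grip_width: 0.142
grip_force: 107.3
```

```bash
python3 -m crank '[{"dp":[0,0,-0.03],"angular":[0,0,0],"claw":1},{"dp":[0,0,-0.1],"angular":[0,0,0],"claw":1},{"dp":[0,0,-0.2],"angular":[0,0,0],"claw":1},{"dp":[0,0,-0.32],"angular":[0,0,0],"claw":1},{"dp":[0,0,-0.46],"angular":[0,0,0],"claw":1},{"dp":[0,0,-0.6],"angular":[0,0,0],"claw":1},{"dp":[0,0,-0.75],"angular":[0,0,0],"claw":1},{"dp":[0,0,-0.9],"angular":[0,0,0],"claw":1}]' 110
python3 -m crank '[{"dp":[0,0,-0.1],"angular":[0,0,0],"claw":1},{"dp":[0,0,-0.2],"angular":[0,0,0],"claw":1},{"dp":[0,0,-0.3],"angular":[0,0,0],"claw":1},{"dp":[0,0,-0.38],"angular":[0,0,0],"claw":1},{"dp":[0,0,-0.4],"angular":[0,0,0],"claw":1},{"dp":[0,0,-0.4],"angular":[0,0,0],"claw":1}]' 110
python3 -c "
from h import *
st();pose([.524,-.221,.36],-99,0)
d=cap('scene');P=cloud(d);z=telemetry.observe()['eef_pos'][2]-.088;m=near(P,(.638,.034),.03,z+.08,z+.094);print(m.sum())"
```

```text
clock: 32.9
eef_pos: [0.6465, 0.0934, 0.2692]
eef_rot: [0.758, 0.652, -0.001, 0.001]
contact_force: [0.7, 0.1, -2.4]
grip_width: 0.144
grip_force: 107.5
clock: 33.4
eef_pos: [0.6474, 0.0936, 0.3488]
eef_rot: [0.758, 0.652, 0.0, 0.001]
contact_force: [0.1, -0.1, -1.8]
grip_width: 0.145
grip_force: 107.5
{'clock': np.float64(33.4), 'joint_positions': array([-0.822,  0.464,  0.865,  1.499, -0.356,  1.342, -0.079]), 'eef_pos': array([0.647, 0.094, 0.349]), 'eef_rot': array([0.758, 0.652, 0.   , 0.001]), 'contact_force': array([ 0.149, -0.057, -1.829]), 'wrist_torque': array([ 0.123, -0.036,  0.006]), 'grip_force': np.float64(107.534), 'grip_width': np.float64(0.145)}
[[ 0.149  0.989  0.002]
 [ 0.989 -0.149 -0.001]
 [-0.001  0.002 -1.   ]]
dp [-1.647 -0.375 -0.055] ang [0.002 0.001 0.009]
115
```

```bash
python3 -m crank '[{"dp":[-0.03,-0.01,0],"angular":[0,0,0],"claw":1},{"dp":[-0.1,-0.02,-0.01],"angular":[0,0,0],"claw":1},{"dp":[-0.2,-0.05,-0.02],"angular":[0,0,0],"claw":1},{"dp":[-0.32,-0.07,-0.03],"angular":[0,0,0],"claw":1},{"dp":[-0.44,-0.1,-0.04],"angular":[0,0,0],"claw":1},{"dp":[-0.56,-0.13,-0.05],"angular":[0,0,0],"claw":1},{"dp":[-0.68,-0.16,-0.05],"angular":[0,0,0],"claw":1},{"dp":[-0.8,-0.18,-0.05],"angular":[0,0,0],"claw":1}]' 110
python3 -m crank '[{"dp":[-0.12,-0.03,0],"angular":[0,0,0],"claw":1},{"dp":[-0.24,-0.06,0],"angular":[0,0,0],"claw":1},{"dp":[-0.36,-0.08,0],"angular":[0,0,0],"claw":1},{"dp":[-0.48,-0.11,0],"angular":[0,0,0],"claw":1},{"dp":[-0.6,-0.14,0],"angular":[0,0,0],"claw":1},{"dp":[-0.7,-0.16,0],"angular":[0,0,0],"claw":1},{"dp":[-0.77,-0.18,0],"angular":[0,0,0],"claw":1},{"dp":[-0.8,-0.19,0],"angular":[0,0,0],"claw":1}]' 110
python3 -c "
from h import *
pose([.524,-.221,.36],-99,0);pose([.524,-.221,.306],-99,0)
z=telemetry.observe()['eef_pos'];print(z)
d=cap('scene');P=cloud(d);m=near(P,(.52,-.28),.05,z[2]-.01,z[2]+.006);print(m.sum())"
```

```text
clock: 34.12
eef_pos: [0.5853, -0.0627, 0.3575]
eef_rot: [0.759, 0.651, -0.001, 0.0]
contact_force: [-0.4, -0.1, -1.9]
grip_width: 0.142
grip_force: 107.6
clock: 34.78
eef_pos: [0.5226, -0.2162, 0.3579]
eef_rot: [0.76, 0.65, -0.001, 0.0]
contact_force: [-0.4, -0.0, -1.4]
grip_width: 0.142
grip_force: 107.6
dp [-0.023  0.011 -0.01 ] ang [-0.001  0.003  0.001]
dp [-0.022  0.011  0.26 ] ang [-0.001  0.003  0.001]
[ 0.52261172 -0.21616379  0.35792815]
499
```

```bash
python3 - <<'E'
from h import *
for t in(0,20,40,55):
    h=131*np.cos(np.radians(t))-12*np.sin(np.radians(t));v=131*np.sin(np.radians(t))+12*np.cos(np.radians(t))
    p=np.array([.5095,-.3117])-(.027+h/1000)*np.array([-.156,-.988]);P=[*p,.196+v/1000];print(t,np.round(P,4));pose(P,-99,t)
E
```

```text
0 [ 0.5341 -0.1556  0.208 ]
dp [0.308 0.01  0.749] ang [-0.001  0.003  0.001]
20 [ 0.5323 -0.1675  0.2521]
dp [0.248 0.009 0.529] ang [-0.001  0.448  0.001]
40 [ 0.5282 -0.1935  0.2894]
dp [0.116 0.009 0.343] ang [-0.002  0.892  0.001]
55 [ 0.5239 -0.2205  0.3102]
dp [-0.021  0.009  0.239] ang [-2.000e-03  1.225e+00  1.000e-03]
```

```bash
python3 -m crank '[{"dp":[0.03,0,0.05],"angular":[0,0.03,0],"claw":1},{"dp":[0.08,0,0.12],"angular":[0,0.08,0],"claw":1},{"dp":[0.12,0.01,0.22],"angular":[0,0.14,0],"claw":1},{"dp":[0.16,0.01,0.32],"angular":[0,0.2,0],"claw":1},{"dp":[0.2,0.01,0.41],"angular":[0,0.27,0],"claw":1},{"dp":[0.23,0.01,0.48],"angular":[0,0.34,0],"claw":1},{"dp":[0.25,0.01,0.52],"angular":[0,0.41,0],"claw":1},{"dp":[0.25,0.01,0.53],"angular":[0,0.45,0],"claw":1}]' 110
python3 -m crank '[{"dp":[0,0,0],"angular":[0,0,0],"claw":1},{"dp":[0,0,0],"angular":[0,0,0],"claw":1}]' 110
python3 - <<'E'
from h import *
st();s=telemetry.observe()
for t in(40,55):
    h=131*np.cos(np.radians(t))-12*np.sin(np.radians(t));v=131*np.sin(np.radians(t))+12*np.cos(np.radians(t))
    p=np.array([.5095,-.3117])-(.027+h/1000)*np.array([-.156,-.988]);pose([*p,.196+v/1000],-99,t)
d=cap('scene');P=cloud(d);Rm=R.from_quat(s['eef_rot']).as_matrix()
L=(P-s['eef_pos'])@Rm   # tool coords: x back, z down
X=-L[...,0]-.060;Z=.023-L[...,2]
m=(np.abs(L[...,1])<.03)&(X>-.033)&(X<.07)&(Z>.016)&(Z<.03)
l=cv2.connectedComponentsWithStats(m.astype(np.uint8))
print([(l[2][i][4].item(),np.median(X[l[1]==i]).round(3),np.median(L[...,1][l[1]==i]).round(3)) for i in range(1,l[0]) if l[2][i][4]>8])
E
```

```text
clock: 35.5
eef_pos: [0.5343, -0.1614, 0.2497]
eef_rot: [0.746, 0.642, 0.132, -0.116]
contact_force: [-0.7, -0.5, -2.0]
grip_width: 0.143
grip_force: 107.6
clock: 35.67
eef_pos: [0.5352, -0.163, 0.2515]
eef_rot: [0.747, 0.642, 0.132, -0.114]
contact_force: [-0.5, 0.1, -1.6]
grip_width: 0.142
grip_force: 107.6
{'clock': np.float64(35.667), 'joint_positions': array([-0.224,  0.418,  0.801,  1.811, -0.652,  1.262,  0.681]), 'eef_pos': array([ 0.535, -0.163,  0.252]), 'eef_rot': array([ 0.747,  0.642,  0.132, -0.114]), 'contact_force': array([-0.51 ,  0.081, -1.617]), 'wrist_torque': array([-0.424,  0.075, -0.008]), 'grip_force': np.float64(107.606), 'grip_width': np.float64(0.142)}
[[ 0.141  0.989  0.05 ]
 [ 0.929 -0.15   0.339]
 [ 0.343 -0.001 -0.939]]
dp [-0.082 -0.012 -0.231] ang [-0.006  0.443  0.007]
dp [-0.174 -0.013 -0.376] ang [-0.007  0.776  0.006]
[(44, np.float64(-0.012), np.float64(0.004)), (41, np.float64(0.017), np.float64(0.004))]
```

```bash
python3 -m crank '[{"dp":[-0.01,-0.01,-0.03],"angular":[0,0.05,0],"claw":1},{"dp":[-0.02,-0.01,-0.06],"angular":[0,0.11,0],"claw":1},{"dp":[-0.03,-0.01,-0.09],"angular":[0,0.17,0],"claw":1},{"dp":[-0.04,-0.01,-0.12],"angular":[0,0.23,0],"claw":1},{"dp":[-0.05,-0.01,-0.15],"angular":[0,0.29,0],"claw":1},{"dp":[-0.06,-0.01,-0.18],"angular":[0,0.35,0],"claw":1},{"dp":[-0.07,-0.01,-0.21],"angular":[0,0.4,0],"claw":1},{"dp":[-0.08,-0.01,-0.23],"angular":[0,0.44,0],"claw":1}]' 110
cat > chk.py <<'E'
from h import *
s=telemetry.observe();print(np.round(s['eef_pos'],4))
for t in(55,58):
    h=131*np.cos(np.radians(t))-12*np.sin(np.radians(t));v=131*np.sin(np.radians(t))+12*np.cos(np.radians(t))
    p=np.array([.5095,-.3117])-(.027+h/1000)*np.array([-.156,-.988]);pose([*p,.196+v/1000],-99,t)
d=cap('scene','chk.png');P=cloud(d);Rm=R.from_quat(s['eef_rot']).as_matrix()
L=(P-s['eef_pos'])@Rm
X=-L[...,0]-.060;Z=.023-L[...,2]
m=(np.abs(L[...,1])<.03)&(X>-.033)&(X<.08)&(Z>.018)&(Z<.034)
l=cv2.connectedComponentsWithStats(m.astype(np.uint8))
print([(l[2][i][4].item(),np.median(X[l[1]==i]).round(3),np.median(L[...,1][l[1]==i]).round(3)) for i in range(1,l[0]) if l[2][i][4]>8])
E
python3 chk.py
```

```text
clock: 36.38
eef_pos: [0.5293, -0.193, 0.2904]
eef_rot: [0.712, 0.614, 0.259, -0.223]
contact_force: [0.5, 0.1, -2.0]
grip_width: 0.146
grip_force: 107.7
[ 0.5293 -0.193   0.2904]
dp [-0.044 -0.006 -0.166] ang [-0.007  0.335  0.008]
dp [-0.056 -0.007 -0.198] ang [-0.008  0.402  0.008]
[(43, np.float64(0.021), np.float64(0.002)), (50, np.float64(0.047), np.float64(0.004))]
```

Blocks have slid to the ramp (x = 21 and 47 mm), still in the scoop. Continue to 55°.

```bash
python3 -m crank '[{"dp":[-0.01,0,-0.03],"angular":[0,0.06,0],"claw":1},{"dp":[-0.02,0,-0.06],"angular":[0,0.12,0],"claw":1},{"dp":[-0.03,0,-0.09],"angular":[0,0.18,0],"claw":1},{"dp":[-0.03,0,-0.12],"angular":[0,0.23,0],"claw":1},{"dp":[-0.04,0,-0.15],"angular":[0,0.28,0],"claw":1},{"dp":[-0.045,0,-0.165],"angular":[0,0.33,0],"claw":1},{"dp":[-0.045,0,-0.165],"angular":[0,0.34,0],"claw":1},{"dp":[-0.045,0,-0.165],"angular":[0,0.34,0],"claw":1}]' 110
python3 -m crank '[{"dp":[0,0,0],"angular":[0,0,0],"claw":1},{"dp":[0,0,0],"angular":[0,0,0],"claw":1},{"dp":[0,0,0],"angular":[0,0,0],"claw":1},{"dp":[0,0,0],"angular":[0,0,0],"claw":1}]' 110
python3 chk.py
python3 - <<'E'
from h import *
a=[cap(n)['frame'] for n in('scene','side')]
cv2.imwrite('pics/f13.png',cv2.resize(np.hstack([a[0][180:330,190:340],a[1][60:210,250:400]]),(800,400),interpolation=cv2.INTER_CUBIC))
for n,box in(('scene',(240,290,240,325)),('side',(290,345,110,180))):
  d=cap(n);P=cloud(d);m=near(P,(.5095,-.3117),.03,.02,.15);l=cv2.connectedComponentsWithStats(m.astype(np.uint8));print(n,[(l[2][i][4].item(),l[3][i].round(),np.percentile(P[l[1]==i][:,2],[5,50,95]).round(3)) for i in range(1,l[0]) if l[2][i][4]>8])
E
```

```text
clock: 37.1
eef_pos: [0.525, -0.2203, 0.3086]
eef_rot: [0.672, 0.578, 0.35, -0.302]
contact_force: [-0.3, 0.6, -1.7]
grip_width: 0.142
grip_force: 107.8
clock: 37.43
eef_pos: [0.5251, -0.22, 0.3094]
eef_rot: [0.671, 0.578, 0.351, -0.302]
contact_force: [-0.0, -0.9, -1.9]
grip_width: 0.144
grip_force: 107.8
[ 0.5251 -0.22    0.3094]
dp [ 0.001 -0.005 -0.005] ang [-0.009 -0.004  0.006]
dp [-0.002 -0.006 -0.039] ang [-0.009  0.062  0.006]
[]
scene [(855, array([265., 288.]), array([0.031, 0.094, 0.136]))]
side [(22, array([310., 131.]), array([0.132, 0.137, 0.142])), (12, array([324., 131.]), array([0.137, 0.141, 0.146])), (423, array([315., 154.]), array([0.027, 0.079, 0.124]))]
```

View pics/f13.png

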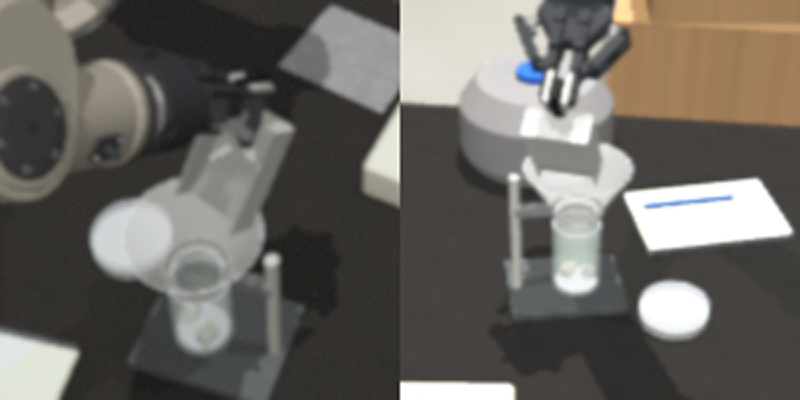

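Both blocks lie on the tube floor (crop (190,310)/(208,330) and (567,268)/(588,268)); the scoop is empty. Now return it to the pan.

```bash
python3 -m crank '[{"dp":[0.1,0,-0.07],"angular":[0,0,0],"claw":1},{"dp":[0.22,0,-0.15],"angular":[0,-0.1,0],"claw":1},{"dp":[0.22,0,-0.15],"angular":[0,-0.25,0],"claw":1},{"dp":[0.22,0,-0.15],"angular":[0,-0.4,0],"claw":1},{"dp":[0.22,0,-0.15],"angular":[0,-0.55,0],"claw":1},{"dp":[0.22,0,-0.15],"angular":[0,-0.7,0],"claw":1},{"dp":[0.22,0,-0.15],"angular":[0,-0.85,0],"claw":1},{"dp":[0.22,0,-0.15],"angular":[0,-1,0],"claw":1}]' 110
python3 -c "
from h import *
pose([.6475,.0935,.20],-99,0)"
```

```text
clock: 38.35
eef_pos: [0.525, -0.2208, 0.3634]
eef_rot: [0.755, 0.65, 0.067, -0.056]
contact_force: [-0.2, 0.5, -2.2]
grip_width: 0.145
grip_force: 107.6
dp [1.48  0.368 1.09 ] ang [ 0.002 -0.221  0.009]
```

```bash
python3 -m crank '[{"dp":[0.2,0.05,0],"angular":[0,-0.12,0],"claw":1},{"dp":[0.4,0.1,0],"angular":[0,-0.22,0],"claw":1},{"dp":[0.6,0.15,0.1],"angular":[0,-0.22,0],"claw":1},{"dp":[0.8,0.2,0.2],"angular":[0,-0.22,0.01],"claw":1},{"dp":[0.95,0.25,0.3],"angular":[0,-0.22,0.01],"claw":1},{"dp":[0.95,0.25,0.4],"angular":[0,-0.22,0.01],"claw":1},{"dp":[0.95,0.25,0.5],"angular":[0,-0.22,0.01],"claw":1},{"dp":[0.95,0.25,0.5],"angular":[0,-0.22,0.01],"claw":1}]' 110
python3 -c "
from h import *
pose([.648,.0935,.15],-99,0)"
```

```text
clock: 39.02
eef_pos: [0.6026, -0.0223, 0.2934]
eef_rot: [0.759, 0.651, -0.001, -0.005]
contact_force: [-1.3, -0.8, -1.4]
grip_width: 0.145
grip_force: 107.5
dp [0.604 0.141 0.718] ang [-0.011 -0.006  0.004]
```

```bash
python3 -m crank '[{"dp":[0.15,0.03,0.1],"angular":[0,0,0],"claw":1},{"dp":[0.3,0.06,0.25],"angular":[-0.01,0,0],"claw":1},{"dp":[0.45,0.1,0.4],"angular":[-0.01,0,0],"claw":1},{"dp":[0.58,0.12,0.55],"angular":[-0.01,0,0],"claw":1},{"dp":[0.58,0.12,0.7],"angular":[-0.01,0,0],"claw":1},{"dp":[0.58,0.12,0.7],"angular":[-0.01,0,0],"claw":1},{"dp":[0.58,0.12,0.7],"angular":[-0.01,0,0],"claw":1},{"dp":[0.58,0.12,0.7],"angular":[-0.01,0,0],"claw":1}]' 110
python3 -m crank '[{"dp":[0,0,0],"angular":[0,0,0],"claw":1},{"dp":[0,0,0],"angular":[0,0,0],"claw":1}]' 110
python3 - <<'E'
from h import *
st();pose([.648,.0937,.0895],-99,0)
d=cap('scene');P=cloud(d);z=telemetry.observe()['eef_pos'][2]-.0883;m=near(P,(.638,.034),.026,z+.063,z+.077)&(d['frame'].min(2)>100);Q=P[m];A=np.c_[Q[:,0]-.6386,Q[:,1]-.034,np.ones(len(Q))];print(len(Q),np.linalg.lstsq(A,Q[:,2],rcond=None)[0])
E
```

```text
clock: 39.68
eef_pos: [0.648, 0.0844, 0.1609]
eef_rot: [0.761, 0.648, 0.005, 0.002]
contact_force: [0.4, -0.0, -1.2]
grip_width: 0.137
grip_force: 107.6
clock: 39.85
eef_pos: [0.648, 0.0852, 0.1609]
eef_rot: [0.761, 0.649, 0.006, 0.002]
contact_force: [0.1, -0.7, -1.2]
grip_width: 0.143
grip_force: 107.6
{'clock': np.float64(39.85), 'joint_positions': array([-0.681,  0.583,  0.655,  1.718, -0.423,  0.973, -0.025]), 'eef_pos': array([0.648, 0.085, 0.161]), 'eef_rot': array([0.761, 0.649, 0.006, 0.002]), 'contact_force': array([ 0.129, -0.662, -1.181]), 'wrist_torque': array([ 0.119, -0.009, -0.034]), 'grip_force': np.float64(107.601), 'grip_width': np.float64(0.143)}
[[ 0.159  0.987  0.011]
 [ 0.987 -0.159  0.005]
 [ 0.007  0.01  -1.   ]]
dp [ 0.039 -0.011  0.357] ang [ 0.013 -0.009 -0.003]
228 [0.01450914 0.02901154 0.14127206]
```

```bash
python3 -m crank '[{"dp":[0.04,-0.01,0.1],"angular":[0.01,-0.01,0],"claw":1},{"dp":[0.04,-0.01,0.2],"angular":[0.01,-0.01,0],"claw":1},{"dp":[0.04,-0.01,0.28],"angular":[0.01,-0.01,0],"claw":1},{"dp":[0.04,-0.01,0.33],"angular":[0.01,-0.01,0],"claw":1},{"dp":[0.04,-0.01,0.35],"angular":[0.01,-0.01,0],"claw":1},{"dp":[0.04,-0.01,0.355],"angular":[0.01,-0.01,0],"claw":1},{"dp":[0.04,-0.01,0.355],"angular":[0.01,-0.01,0],"claw":1}]' 110
python3 -m crank '[{"dp":[0,0,0.006],"angular":[0,0,0],"claw":1},{"dp":[0,0,0.006],"angular":[0,0,0],"claw":1},{"dp":[0,0,0.006],"angular":[0,0,0],"claw":1}]' 110
python3 -c "
from h import *
pose([.648,.0937,.0885],-99,0)"
```

```text
clock: 40.48
eef_pos: [0.6472, 0.0946, 0.0885]
eef_rot: [0.761, 0.649, -0.001, 0.001]
contact_force: [-0.7, -0.6, -1.2]
grip_width: 0.139
grip_force: 107.8
clock: 40.73
eef_pos: [0.6473, 0.0948, 0.0882]
eef_rot: [0.761, 0.649, -0.0, 0.001]
contact_force: [-2.6, 0.9, 8.8]
grip_width: 0.144
grip_force: 109.6
dp [-0.005  0.004 -0.001] ang [ 0.001  0.001 -0.001]
```

Contact. Release gently, rise and check.

```bash
python3 -m crank '[{"dp":[0,0,0],"angular":[0,0,0],"claw":1},{"dp":[0,0,0],"angular":[0,0,0],"claw":0.6},{"dp":[0,0,0],"angular":[0,0,0],"claw":0.2},{"dp":[0,0,0],"angular":[0,0,0],"claw":-0.2},{"dp":[0,0,-0.02],"angular":[0,0,0],"claw":-0.2},{"dp":[0,0,-0.2],"angular":[0,0,0],"claw":-0.2},{"dp":[0,0,-0.4],"angular":[0,0,0],"claw":-0.2},{"dp":[0,0,-0.4],"angular":[0,0,0],"claw":-0.2}]' 30
python3 -m crank '[{"dp":[-0.2,0,-0.2],"angular":[0,0,0],"claw":-0.2},{"dp":[-0.4,0,-0.4],"angular":[0,0,0],"claw":-0.2},{"dp":[-0.6,0,-0.6],"angular":[0,0,0],"claw":-0.2},{"dp":[-0.7,0,-0.6],"angular":[0,0,0],"claw":-0.2},{"dp":[-0.7,0,-0.6],"angular":[0,0,0],"claw":-0.2},{"dp":[-0.7,0,-0.6],"angular":[0,0,0],"claw":-0.2}]' 30
python3 - <<'E'
from h import *
st();d=cap('wrist');P=cloud(d)
m=near(P,(.645,.09),.05,.105,.121)&(d['frame'].max(2)<80);print('handle',m.sum(),rect(P[m][:,:2]),np.median(P[m],0))
Q=P[near(P,(.638,.034),.026,.063,.076)&(d['frame'].min(2)>80)];A=np.c_[Q[:,0]-.638,Q[:,1]-.034,np.ones(len(Q))];print('floor',len(Q),np.linalg.lstsq(A,Q[:,2],rcond=None)[0])
m=near(P,(.638,.03),.027,.08,.094);print('blocks in scoop px',m.sum())
d=cap('scene');P=cloud(d);hsv=cv2.cvtColor(d['frame'],cv2.COLOR_BGR2HSV)
m=near(P,(.51,.295),.09,.06,.15)&(hsv[...,0]>100)&(hsv[...,0]<125)&(hsv[...,1]>150);print('cap',m.sum(),np.median(P[m],0))
E
```

```text
clock: 41.4
eef_pos: [0.6512, 0.0946, 0.1737]
eef_rot: [0.761, 0.649, 0.004, 0.003]
contact_force: [1.1, -1.1, 1.4]
grip_width: 0.601
grip_force: 0.0
clock: 41.9
eef_pos: [0.6252, -0.0496, 0.2902]
eef_rot: [0.763, 0.646, 0.001, 0.003]
contact_force: [0.2, -0.3, 0.5]
grip_width: 0.598
grip_force: 0.0
{'clock': np.float64(41.9), 'joint_positions': array([-0.571,  0.422,  0.76 ,  1.648, -0.305,  1.191,  0.092]), 'eef_pos': array([ 0.625, -0.05 ,  0.29 ]), 'eef_rot': array([0.763, 0.646, 0.001, 0.003]), 'contact_force': array([ 0.235, -0.342,  0.515]), 'wrist_torque': array([-0.075, -0.005, -0.049]), 'grip_force': np.float64(0.0), 'grip_width': np.float64(0.598)}
[[ 0.165  0.986  0.004]
 [ 0.986 -0.165 -0.004]
 [-0.003  0.005 -1.   ]]
handle 702 (array([645.4,  89.5]), array([38.9, 11.7]), 80.7) [0.64552096 0.08991345 0.1142812 ]
floor 2485 [-0.00034637 -0.00074785  0.06847387]
blocks in scoop px 2
cap 0 [nan nan nan]
  return _methods._mean(a, axis=axis, dtype=dtype,
  ret = um.true_divide(
```

```bash
python3 - <<'E'
from h import *
for n in('side','scene'):
    d=cap(n);P=cloud(d);hsv=cv2.cvtColor(d['frame'],cv2.COLOR_BGR2HSV)
    b=(hsv[...,0]>100)&(hsv[...,0]<125)&(hsv[...,1]>150)
    m=near(P,(.51,.295),.12,.005,.15)&b;print(n,'cap',m.sum(),P[m].mean(0).round(3) if m.sum() else '', 'depth over tray',np.nanmedian(P[near(P,(.51,.295),.07,-.01,.6)][:,2]).round(3))
E
```

```text
side cap 259 [0.519 0.298 0.101] depth over tray 0.006
scene cap 0  depth over tray 0.006
```

```bash
python3 -c "
from plant import job
print(job.job_done())"
```

```text
the job is handed in; nothing more can be done
None
```

The job is handed in: the bottle stands in the grey tray, both blocks (only two were present) were set in the scoop on the pan and then poured into the glass tube, and the empty scoop is back level in the middle of the pan.

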